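Line up the castle nuts of the drive wheels for pinning

ROBOT

A 6-joint arm with a two-finger parallel gripper is mounted at the origin on the work surface. World frame = base frame: x ahead of the robot, y to its left, z up, the work surface at z = 0. Lengths are in mm, angles in rad, forces in N, time in s.
With the tool pointing down it reaches from about 350 to 950 mm from the base axis. Payload 17.4 kg.
Tool frame: the origin (TCP) lies between the finger pads; the fingertips stand 25 mm ahead of it and the grasp point (between the pads) lies 6 mm ahead of it (arm.tip_reach is the distance from the TCP to the fingertips, in mm); z points along the fingers, y is the line along which they close (so a half turn about z gives the same grasp; the last joint's range is limited). The gripper opens to 93 mm and grips with 3 to 60 N. Pads are 15 mm wide; open, the fingers measure 128 mm over their backs; the gripper's body (75 mm by 188 mm) begins 65 mm behind the grasp point.
Start: joints at [1.135, 0.116, 1.442, -0, 1.584, -0.038], TCP at [261.497, 622.296, 243.646] pointing down, gripper open.
Joint ranges: [-2.83, 2.83], [-0.83, 2.19], [0.07, 2.5], [-1.14, 4.28], [0.01, 3], [-2.97, 2.97]. Speed limits (rad/s): [1.89, 1.89, 2.22, 3.14, 3.14, 3.14].

INTERFACE

Orientations are given as a rotation vector (axis times angle).
In Python, from plant import arm gives the robot as it stands.
- The arm moves only by the tool move_arm, never from a script. Its argument "commands" is a list that holds one entry, the list of rows, each a list of 5 numbers: the opening, from -1 (shut) to 1 (fully open), then the shift along the tool's x, y, z in mm, then the turn about the tool's z in rad. A call has 1 to 5 rows; each row shifts and turns the commanded pose from where the row before left it, along the tool's axes as they then stand; what a row does not reach is not made up. A row lasts 1/10 s, in which the tool goes at most 50 mm and 8.59 degrees, less where a joint would pass 70% of its speed; a pose out of reach is approached as far as the arm can. A call is refused whole if a number of a shift passes 50 or a number of a turn 0.15, either way. A call with a gripper value outside its range is refused whole. The fingers move at their own pace and stop on an object; "newtons" is the grip in N (left out, the last holds). Time passes only in rows, so rows that do not move let the fingers close. It gives the time, the measured TCP pose, the force, the opening and the grip force at its end, in the units of the state.
- arm.observe(): the state, without advancing time (a new reading comes with each control period).
- arm.snapshot(name): name is "scene" or "top" or "wrist"; returns a dict with "pixels" (480x640x3 uint8, red, green, blue), "fx", "fy", "cx", "cy" (pixels), "R" (3x3) and "t" (3): a world point X has camera coordinates R X + t; the wrist camera has in their place "T_tool_cam" (4x4, takes a point from camera to tool coordinates, whose origin is the TCP and whose axes are the flange's). Camera axes: x right, y down, z forward; pixel columns grow to the right and rows downward; lengths in mm; the calibration is good to about 2 mm. A picture is of the moment at which its call begins: read the wrist's pose just before it. There is no depth.
- arm.hand_in(): hands the job in; it is judged then, once.
The state is a dict: "clock": time; "q": joint angles; "dq": joint speeds; "joint_efforts": joint torques, N m; "tcp_pos": TCP position; "eef_rot": TCP orientation; "wrist_force": force on the tool from outside, world axes, zero at the start; "ft_torque": the same for the moment, N m; "opening": finger opening in mm; "grasp_force": force on a finger pad.
Only numpy, scipy, OpenCV 4.12 (cv2) and the standard library are available. Lean on these libraries where they do the work, as an engineer would, in place of code of your own. Each camera call takes 0.05 s, during which the arm holds its last target. There are 200 camera calls.

TASK

Get the drive wheels on the bench ready for their split pins. Before touching any wheel, switch the rig off at the rotary isolator and leave it off; then tighten the castle nut of every wheel clockwise to the next slot that lines up with the axle's cross hole (under the white paint line), neither past it nor slackened back. Lift the pin pot of each wheel's hub colour by its handle off the stand and set it down upright, not dropped, on the bench close beside that wheel, and put the torque wrench away flat in its open orange case, without shifting the tools and supplies that lie around.

Things in the scene. Friction and masses are not known exactly. Their poses are not given: they have to be found in the camera images.
- wheel_red: Drive wheel with a red hub, lying flat on a heavy steel foot (3.7 kg in all, it stays put by its weight); absent in some starts. Black tyre 125 mm across, top 70 mm above the bench. Origin on the axle line at bench height, z up. Steel axle end (29 mm across) upright in the middle, tip at 120 mm; its cross hole runs along this body's x axis at 110 mm height; a white paint line on the axle's end face shows its direction.
- hex_red (a point): On the red wheel's axle line at the middle of its castle nut's hexagon (91.5 mm high), axes as the wheel's (it does not turn with the nut). Brass castle nut: hexagon 46 mm across flats from 80 to 103 mm height, crown with six 7 mm slots above it to 116 mm; a slot lies in the middle of each flat. The boss below it is 44 mm across, 70 to 80 mm high.
- nut_red (a joint): Turn of the red wheel's castle nut, rad; grows clockwise seen from above (tightening). Slots (and the flats under them) face along the wheel's x axis at 0 and again at 1.047. It starts between 0.2 and 0.8, so the next slot when tightening is at 1.047. Stiff (0.3 N m) and stays where it is left; nothing stops it going too far.
- wheel_blue: Drive wheel with a blue hub, lying flat on a heavy steel foot (3.7 kg in all, it stays put by its weight); absent in some starts. Black tyre 125 mm across, top 70 mm above the bench. Origin on the axle line at bench height, z up. Steel axle end (29 mm across) upright in the middle, tip at 120 mm; its cross hole runs along this body's x axis at 110 mm height; a white paint line on the axle's end face shows its direction.
- hex_blue (a point): On the blue wheel's axle line at the middle of its castle nut's hexagon (91.5 mm high), axes as the wheel's (it does not turn with the nut). Brass castle nut: hexagon 46 mm across flats from 80 to 103 mm height, crown with six 7 mm slots above it to 116 mm; a slot lies in the middle of each flat. The boss below it is 44 mm across, 70 to 80 mm high.
- nut_blue (a joint): Turn of the blue wheel's castle nut, rad; grows clockwise seen from above (tightening). Slots (and the flats under them) face along the wheel's x axis at 0 and again at 1.047. It starts between 0.2 and 0.8, so the next slot when tightening is at 1.047. Stiff (0.3 N m) and stays where it is left; nothing stops it going too far.
- wheel_yellow: Drive wheel with a yellow hub, lying flat on a heavy steel foot (3.7 kg in all, it stays put by its weight); absent in some starts. Black tyre 125 mm across, top 70 mm above the bench. Origin on the axle line at bench height, z up. Steel axle end (29 mm across) upright in the middle, tip at 120 mm; its cross hole runs along this body's x axis at 110 mm height; a white paint line on the axle's end face shows its direction.
- hex_yellow (a point): On the yellow wheel's axle line at the middle of its castle nut's hexagon (91.5 mm high), axes as the wheel's (it does not turn with the nut). Brass castle nut: hexagon 46 mm across flats from 80 to 103 mm height, crown with six 7 mm slots above it to 116 mm; a slot lies in the middle of each flat. The boss below it is 44 mm across, 70 to 80 mm high.
- nut_yellow (a joint): Turn of the yellow wheel's castle nut, rad; grows clockwise seen from above (tightening). Slots (and the flats under them) face along the wheel's x axis at 0 and again at 1.047. It starts between 0.2 and 0.8, so the next slot when tightening is at 1.047. Stiff (0.3 N m) and stays where it is left; nothing stops it going too far.
- pot_red: Red pin pot: a small round pail of diameter 66 mm and height 55 mm holding split pins (rigid, 0.3 kg), origin at the centre of its underside, z up. An upright fixed handle: a wooden bar of 15 mm diameter and 50 mm length along the pot's x axis, its centre 118 mm above the underside, carried by two thin wires at both ends. It belongs to the wheel with the red hub. Starts on the stand.
- pot_blue: Blue pin pot: a small round pail of diameter 66 mm and height 55 mm holding split pins (rigid, 0.3 kg), origin at the centre of its underside, z up. An upright fixed handle: a wooden bar of 15 mm diameter and 50 mm length along the pot's x axis, its centre 118 mm above the underside, carried by two thin wires at both ends. It belongs to the wheel with the blue hub. Starts on the stand.
- pot_yellow: Yellow pin pot: a small round pail of diameter 66 mm and height 55 mm holding split pins (rigid, 0.3 kg), origin at the centre of its underside, z up. An upright fixed handle: a wooden bar of 15 mm diameter and 50 mm length along the pot's x axis, its centre 118 mm above the underside, carried by two thin wires at both ends. It belongs to the wheel with the yellow hub. Starts on the stand.
- isolator: Grey rotary power isolator, face up, fixed to the bench: box 130 x 100 x 68 mm (x, y, z), origin at the centre of its underside, round yellow plate on it up to 74 mm. In the middle a red bar handle 74 mm long, 16 mm wide, from 76 to 118 mm height, turning about the box's vertical centre line.
- isolator_handle (a joint): Turn of the red handle, rad; grows anticlockwise seen from above. 0 = ON (bar along the box's x axis, its white mark at the green mark), 1.571 = OFF (bar along the box's y axis, white mark at the red mark). A firm end stop at both; in between it needs about 0.15 N m and stays where it is left, so it must be turned fully home.
- stand: Low blue shelf stand, 320 x 150 mm (x, y), top face 50 mm above the bench, fixed; origin at the centre of its underside. The pin pots start on it in a row along its x axis, 85 mm apart.
- torque_wrench: Small torque wrench lying flat, 194 mm long and 0.4 kg. Black grip with orange bands, 30 mm diameter, from 75 mm behind to 35 mm ahead of the origin along its x axis; then an 18 mm steel tube and a steel ratchet head of 38 mm diameter centred 100 mm ahead. Its middle lies 22 mm ahead of the origin. Origin at bench level below the balance point; the grip's axis is 15 mm above it.
- wrench_case: Open orange case of the torque wrench with a dark liner, fixed: a shallow tray 258 x 100 mm (x, y), inside 250 x 92 mm, rim 18 mm and floor 4 mm above the bench. Origin at the centre of its underside. The wrench lies in it along its x axis, head to either end.
- solder_spool: Loose reel of solder wire, white flanges, 48 mm diameter, 34 mm high, standing flat; origin at centre of its underside. Bystander.
- battery_tray: Loose black battery holder with orange cells, 66 x 66 x 27 mm, origin at centre of its underside. Bystander.
- side_cutters: Loose side cutters with red grips, 150 mm along its x axis, 54 mm wide, 14 mm high. Bystander.
- silo_red: Loose red plastic tube holder, upright, 64 mm foot, 112 mm high; origin at centre of its underside. Bystander.
- silo_blue: Loose light-blue plastic tube holder, upright, 64 mm foot, 112 mm high; origin at centre of its underside. Bystander.
Things that resemble listed ones, but are neither listed nor needed, are in the scene too. What is shaped like the wheel_red but pink is not meant.

How it is judged (in metres and radians):
On the way, in this order (a step that is already met when the one before it is completed fails the run):
1. the isolator is switched off before the nuts are turned (value of joint isolator_handle above 1.4 rad), for 0.2 s.
2. the castle nut of every wheel present stands with its next slot in line with the cross hole (value of joint nut_red between 0.967 and 1.127 rad and value of joint nut_blue between 0.967 and 1.127 rad and value of joint nut_yellow between 0.967 and 1.127 rad), for 0.2 s.
At the end, for the whole second after the job is handed in: Isolator handle in OFF (over 1.40 rad); every nut present within 0.08 rad of 1.047; for each wheel present its pot stands still and upright (0.15 rad) on the bench, centre within 180 mm of the axle; the torque wrench lies still and flat in its case (all of step 2 and value of joint isolator_handle above 1.4 rad and horizontal distance between pot_red and wheel_red below 0.18 m and z of pot_red in the frame of wheel_red below 0.012 m and angle between the z axis of pot_red and the z axis of wheel_red, either way round below 0.15 rad and linear speed of each of pot_red, pot_blue, pot_yellow, torque_wrench below 0.03 m/s and horizontal distance between pot_blue and wheel_blue below 0.18 m and z of pot_blue in the frame of wheel_blue below 0.012 m and angle between the z axis of pot_blue and the z axis of wheel_blue, either way round below 0.15 rad and horizontal distance between pot_yellow and wheel_yellow below 0.18 m and z of pot_yellow in the frame of wheel_yellow below 0.012 m and angle between the z axis of pot_yellow and the z axis of wheel_yellow, either way round below 0.15 rad and x of torque_wrench in the frame of wrench_case between -0.06 and 0.06 m and y of torque_wrench in the frame of wrench_case between -0.035 and 0.035 m and z of torque_wrench in the frame of wrench_case below 0.011 m and angle between the x axis of torque_wrench and the x axis of wrench_case, either way round below 0.3 rad); the robot touches nothing.
It fails at once if a wheel is touched while the isolator is not off (value of joint isolator_handle below 1.3 rad and contact force between any of wheel_red, wheel_blue, wheel_yellow and the fingers above 1 N).
It fails at once if a nut is turned on well past the slot (more than 0.2 rad) (value of joint any of nut_red, nut_blue, nut_yellow above 1.247 rad).
It fails at once if a nut is slackened back towards the slot behind (value of joint any of nut_red, nut_blue, nut_yellow below 0.1 rad).
It fails at once if a pin pot is dropped onto the bench instead of set down ((height (world z) of pot_red between 0.014 and 0.038 m and contact force between pot_red and the fingers below 0.02 N) or (height (world z) of pot_blue between 0.014 and 0.038 m and contact force between pot_blue and the fingers below 0.02 N) or (height (world z) of pot_yellow between 0.014 and 0.038 m and contact force between pot_yellow and the fingers below 0.02 N)).
It fails at once if one of the other things on the bench is shifted by more than 30 mm (distance of any of solder_spool, battery_tray, side_cutters, silo_red, silo_blue from where it was at the start of the episode above 0.03 m).
Of wheel_red, wheel_blue, wheel_yellow only 2 to 3 are there at a start; the rules pass over those that are not, and their reading is None.
At some moment in a run one of pot_red, pot_blue, pot_yellow, torque_wrench may be knocked a few centimetres aside while the robot is not near it.
It also fails if it takes over 210 s, if anything falls off the work surface, if the arm or the gripper's body presses on something with over 40 N, if the wrist force passes 120 N, or if a joint passes its speed limit or range.

## Working session

There is one attempt and no reset: what is moved stays moved. The work goes in short steps, Python scripts to look and compute and a tool call to move; the robot and the scene stay as the last step left them, time stands still between calls to the robot, and variables do not carry over. Pictures are saved under pics/ and viewed, at most 14 in all, crops included, and the job is handed in when it is done.

Besides the shell and the picture viewer there is one more tool, called after "Emit:" as name([rows], argument=value, ...), one row to a line, values as JSON. move_arm: Moves the arm, as the interface text tells. Its arguments: {"type":"object","properties":{"commands":{"type":"array"},"newtons":{"type":"number"}},"required":["commands"]}

```bash
ls; mkdir -p pics; cat > h.py <<'E'
import numpy as np,cv2
from plant import arm
def snap(n,f):
    o=arm.observe(); s=arm.snapshot(n); cv2.imwrite('pics/'+f+'.png',cv2.cvtColor(np.array(s['pixels'],np.uint8),cv2.COLOR_RGB2BGR))
    if n=='wrist':
        T=np.eye(4);T[:3,:3]=cv2.Rodrigues(np.array(o['eef_rot'],float))[0];T[:3,3]=o['tcp_pos']
        C=T@np.array(s['T_tool_cam']);s['R']=C[:3,:3].T;s['t']=-C[:3,:3].T@C[:3,3]
    s['R']=np.array(s['R']);s['t']=np.array(s['t'])
    np.savez('pics/'+f+'.npz',**{k:s[k] for k in('fx','fy','cx','cy','R','t')},px=s['pixels'])
    return s
def load(f):
    return np.load('pics/'+f+'.npz')
def ray(s,u,v,z):
    c=-s['R'].T@s['t'];d=s['R'].T@np.array([(u-s['cx'])/s['fx'],(v-s['cy'])/s['fy'],1.])
    return c+d*(z-c[2])/d[2]
def proj(s,P):
    p=s['R']@np.array(P,float)+s['t'];return np.array([s['fx']*p[0]/p[2]+s['cx'],s['fy']*p[1]/p[2]+s['cy']])
E
python3 - <<'E'
from h import *
for n in('top','scene'):
    s=snap(n,n+'0');print(n,-s['R'].T@s['t'],s['fx'])
o=arm.observe();print(o['tcp_pos'],o['eef_rot'],o['wrist_force'],o['opening'])
print(np.array(arm.snapshot('wrist')['T_tool_cam']).round(3),arm.tip_reach)
E
```

```text
pics
top [ 322.36185005   67.65064567 1173.72733806] 463.8147183576934
scene [1033.00266752  501.98202478 1099.67107599] 510.47816499771847
[261.441524   622.16767318 242.98009046] [-6.20719327e-01 -3.07941021e+00  1.55903254e-03] [ 1.53284171 -0.00457436 -0.54991246] 93.08142844437117
[[-1.00000e-03 -9.68000e-01 -2.52000e-01  6.92440e+01]
 [ 1.00000e+00 -1.00000e-03 -0.00000e+00 -1.68000e-01]
 [ 0.00000e+00 -2.52000e-01  9.68000e-01 -1.40484e+02]
 [ 0.00000e+00  0.00000e+00  0.00000e+00  1.00000e+00]] 25.0
```

View pics/top0.png

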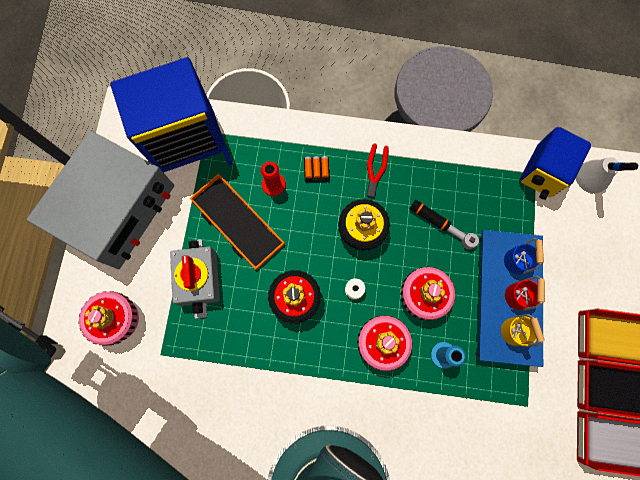

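View pics/scene0.png

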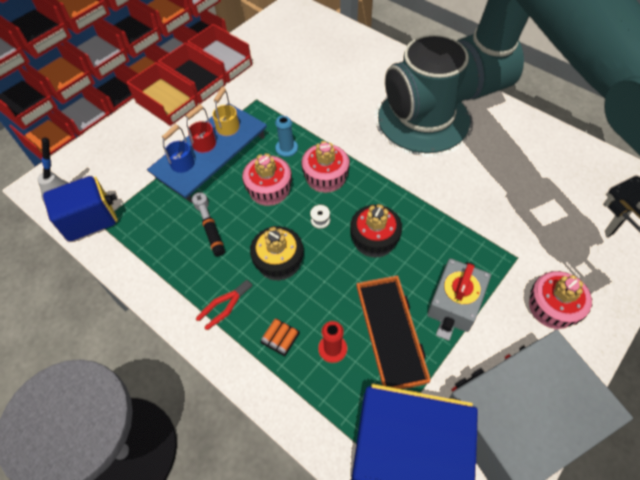

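Top view: the red wheel is at (294,295) and the yellow wheel at (364,224), both with black tyres. The blue wheel is absent. The three pink-tyred look-alikes at (427,293), (385,343) and (108,318) are not meant. The isolator is at (190,272), its handle near vertical in the image. The case is at (238,222), the wrench runs (415,207)–(471,241), and the pots on the stand are blue (519,258), red (519,295) and yellow (519,332).

```bash
python3 - <<'E'
from h import *
s=load('top0')
for n,u,v,z in [('iso knob',188,272,118),('redaxle',294,294,120),('yelaxle',367,217,120),('potB h',540,250,168),('potR h',540,290,168),('potY h',537,331,168),('wr grip',415,207,15),('wr head',471,241,12),('case',238,222,18),('caseA',193,193,18),('caseB',218,176,18),('caseC',283,243,18),('caseD',258,268,18),('spool',355,289,34),('siloB',455,355,112),('siloR',268,169,112),('batt',317,168,27),('cut1',373,192,14),('cut2',377,147,14),('pink',434,290,120),('pink2',389,343,120),('stand1',483,231,50),('stand2',543,234,50),('stand3',478,361,50),('stand4',542,366,50)]:
    print(n,ray(s,u,v,z)[:2].round(0))
# scene-based check
s=load('scene0')
for n,u,v,z in [('iso',465,285,118),('redaxle',378,211,120),('yel',276,235,120),('potB',174,133,168),('potR',198,114,168),('potY',222,97,168)]:
    print('sc',n,ray(s,u,v,z)[:2].round(0))
b=cv2.imread('pics/top0.png');cv2.imwrite('pics/c1.png',cv2.resize(b[180:340,150:310],None,fx=3.7,fy=3.7,interpolation=3))
E
```

```text
iso knob [450. 386.]
redaxle [432. 137.]
yelaxle [635.  -7.]
potB h [ 597. -393.]
potR h [ 508. -395.]
potY h [ 419. -392.]
wr grip [ 710. -136.]
wr head [ 639. -287.]
case [607. 314.]
caseA [669. 444.]
caseB [724. 388.]
caseC [568. 190.]
caseD [495. 243.]
spool [473.  -5.]
siloB [ 347. -238.]
siloR [725. 245.]
batt [778. 131.]
cut1 [736. -23.]
cut2 [864. -20.]
pink [ 484. -178.]
pink2 [353. -88.]
stand1 [ 659. -304.]
stand2 [ 671. -453.]
stand3 [ 342. -310.]
stand4 [ 350. -460.]
sc iso [467. 400.]
sc redaxle [430. 141.]
sc yel [630.   0.]
sc potB [ 588. -379.]
sc potR [ 505. -382.]
sc potY [ 422. -379.]
```

View pics/c1.png

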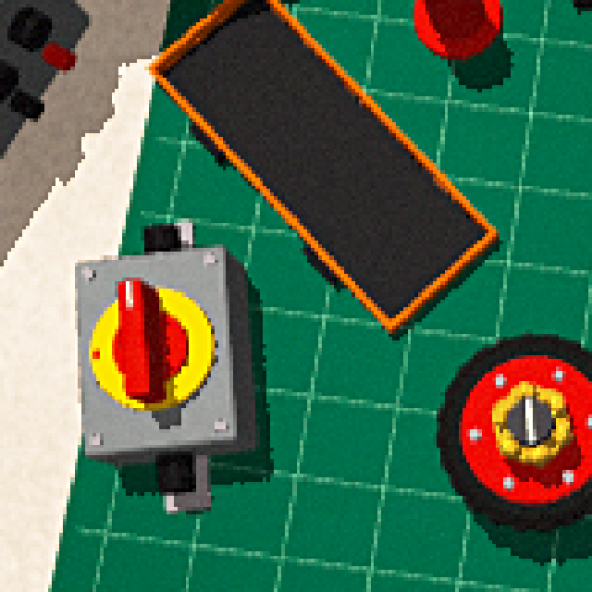

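Crop: the isolator handle is at ON, with its white mark toward the top of the image. The red OFF mark is to the left (+y), so it turns anticlockwise as described. The red wheel's black tyre is confirmed. I'm moving above the isolator.

```bash
cat >> h.py <<'E'
def pose():
    o=arm.observe();R=cv2.Rodrigues(np.array(o['eef_rot'],float))[0];return np.array(o['tcp_pos']),R,o
def go(x,y,z,yaw=None):
    """prints tool-frame shift to target; yaw = world angle (deg) of tool y, mod 180"""
    p,R,o=pose();a=np.degrees(np.arctan2(R[1,1],R[0,1]))
    d=R.T@(np.array([x,y,z])-p); t=0
    if yaw is not None: t=np.radians((a-yaw+90)%180-90)
    print('pos',p.round(1),'yaw_y',a.round(1),'q',np.round(o['q'],2),'tilt',np.round(R[2],3),'F',np.round(o['wrist_force'],1),'open',round(o['opening'],1),'t',round(o['clock'],1))
    print('shift tool',d.round(1),'|',np.linalg.norm(d).round(0),'turn',round(t,3),'(other',round(t-np.sign(t)*np.pi,3),')')
E
python3 - <<'E'
from h import *
s=load('top0');print(ray(s,191.4,274,74))
go(455,385,250,92)
E
```

```text
[451.21176874 389.97068662  74.        ]
pos [261.4 622.2 243.1] yaw_y 67.2 q [ 1.14  0.12  1.44  0.    1.58 -0.04] tilt [ 0.    -0.001 -1.   ] F [ 0.7 -0.8  0.5] open 92.9 t 0.1
shift tool [-270.3 -143.7   -6.8] | 306.0 turn -0.433 (other 2.709 )
```

Emit:
move_arm([
  [[1, -39, -20.5, -1, 0], [1, -39, -20.5, -1, 0], [1, -39, -20.5, -1, 0], [1, -39, -20.5, -1, 0], [1, -39, -20.5, -1, 0]],
])

```text
clock: 0.65
tcp_pos: [402.3, 450.7, 248.5]
eef_rot: [-0.62, -3.08, 0.0]
wrist_force: [1.6, 0.6, -0.3]
opening: 92.8
grasp_force: 0.0
```

Emit:
move_arm([
  [[1, -39, -20.5, -1, 0], [1, -36, -20.5, -1, 0], [1, 0, 0, 0, -0.145], [1, 0, 0, 0, -0.145], [1, 0, 0, 0, -0.145]],
])

```text
clock: 1.15
tcp_pos: [455.0, 384.9, 250.4]
eef_rot: [0.066, -3.141, 0.0]
wrist_force: [0.8, -0.0, -1.2]
opening: 92.9
grasp_force: 0.0
```

```bash
python3 - <<'E'
from h import *
go(455,385,250,92)
s=snap('wrist','w1')
go(455,385,250,92)
E
```

```text
pos [455.  384.9 250.4] yaw_y 92.4 q [ 0.66 -0.06  1.61  0.    1.59 -0.95] tilt [ 0. -0. -1.] F [ 0.8 -0.  -1.2] open 92.9 t 1.1
shift tool [0.  0.1 0.4] | 0.0 turn 0.007 (other -3.134 )
pos [454.9 385.1 250.4] yaw_y 93.0 q [ 0.66 -0.06  1.61 -0.    1.59 -0.96] tilt [ 0. -0. -1.] F [-0.3  0.1  0.4] open 93.3 t 1.2
shift tool [-0.1 -0.1  0.4] | 0.0 turn 0.018 (other -3.124 )
```

View pics/w1.png

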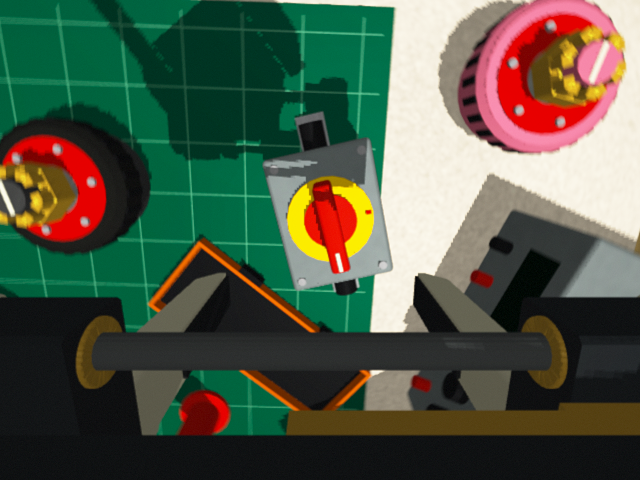

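Wrist view: the handle runs from (322,185) to (340,270), on a yellow disc centred near (330,220), with the white mark at the lower end.

```bash
python3 - <<'E'
from h import *
s=load('w1')
a=ray(s,322,187,118);b=ray(s,339.5,271,118);print(a,b,np.linalg.norm(a-b),(a+b)/2, np.degrees(np.arctan2(*(b-a)[1::-1])))
px=s['px'];hsv=cv2.cvtColor(px,cv2.COLOR_RGB2HSV)
m=cv2.inRange(hsv,(22,150,120),(34,255,255));m[:150]=0;m[290:]=0;m[:,:270]=0;m[:,390:]=0
c=np.vstack(cv2.findContours(m,0,2)[0]);e=cv2.fitEllipse(cv2.convexHull(c));print(e,ray(s,*e[0],74))
m=cv2.inRange(hsv,(0,150,190),(8,255,255))|cv2.inRange(hsv,(172,150,190),(180,255,255));m[:170]=0;m[290:]=0;m[:,290:][:,80:]=0;m[:,:290]=0
pts=cv2.findNonZero(m);print(cv2.minAreaRect(pts))
for r in cv2.findContours(cv2.inRange(hsv,(0,0,100),(180,50,190)),0,2)[0]:
    if cv2.contourArea(r)>1500: R=cv2.minAreaRect(r);B=cv2.boxPoints(R);print(R,[ray(s,*q,68)[:2].round(0) for q in B])
go(*((a+b)/2)[:2],106,np.degrees(np.arctan2(*(b-a)[1::-1]))+90)
E
```

```text
[415.3250612  383.41460961 118.        ] [483.10880294 400.62701026 118.        ] 69.9349868115155 [449.21693207 392.02080994 118.        ] 14.248033332641434
((329.97052001953125, 218.2860565185547), (85.06254577636719, 86.64591217041016), 86.01612854003906) [448.22074873 392.18185201  74.        ]
((331.16400146484375, 229.5575408935547), (59.77788543701172, 80.1066665649414), 19.334808349609375)
((391.4999694824219, 389.4999694824219), (52.99999237060547, 38.99999237060547), -0.0) [array([658., 440.]), array([609., 437.]), array([607., 492.]), array([655., 498.])]
((185.61032104492188, 306.6241455078125), (27.48805809020996, 100.73416900634766), 48.36646270751953) [array([572., 204.]), array([498., 283.]), array([518., 300.]), array([595., 221.])]
((531.857666015625, 276.7872009277344), (209.63931274414062, 154.60353088378906), 24.962787628173828) [array([531., 470.]), array([393., 515.]), array([468., 708.]), array([625., 683.])]
((333.409423828125, 220.38858032226562), (140.79039001464844, 109.57979583740234), 75.51023864746094) [array([404., 330.]), array([377., 423.]), array([502., 467.]), array([535., 365.])]
((470.5256042480469, 57.92334747314453), (59.09733200073242, 144.59120178222656), 20.979755401611328) [array([355., 463.]), array([252., 493.]), array([265., 540.]), array([371., 514.])]
pos [454.9 385.1 250.4] yaw_y 93.0 q [ 0.66 -0.06  1.61 -0.    1.59 -0.96] tilt [ 0. -0. -1.] F [-0.3  0.1  0.4] open 93.3 t 1.2
shift tool [  5.3   7.2 144.4] | 145.0 turn -0.196 (other 2.945 )
```

Emit:
move_arm([
  [[1, 5.7, 7.2, 40, 0], [1, 0, 0, 40, -0.1], [1, 0, 0, 40, -0.1], [1, 0, 0, 22, 0], [-1, 0, 0, 0, 0]],
], newtons=25)

```text
clock: 1.7
tcp_pos: [447.6, 391.4, 105.1]
eef_rot: [0.367, -3.115, 0.005]
wrist_force: [0.2, -0.4, -0.3]
opening: 88.8
grasp_force: 0.0
```

Emit:
move_arm([
  [[-1, 0, 0, 0, 0], [-1, 0, 0, 0, 0], [-1, 0, 0, 0, 0], [-1, 0, 0, 0, 0], [-1, 0, 0, 0, 0]],
])

```text
clock: 2.2
tcp_pos: [449.0, 392.5, 109.2]
eef_rot: [-0.371, 3.119, 0.001]
wrist_force: [0.1, 0.9, -0.5]
opening: 49.8
grasp_force: 0.0
```

```bash
python3 - <<'E'
from h import *
go(448.5,392.1,108,104.5)
E
```

```text
pos [449.  392.5 109.2] yaw_y 103.6 q [ 0.68  0.01  1.77  0.    1.36 -1.13] tilt [-0.001  0.    -1.   ] F [ 0.1  0.9 -0.5] open 49.8 t 2.2
shift tool [ 0.6 -0.3  1.2] | 1.0 turn -0.016 (other 3.126 )
```

Emit:
move_arm([
  [[-1, 0, 0, 0, 0], [-1, 0, 0, 0, 0], [-1, 0, 0, 0, 0], [-1, 0, 0, 0, 0], [-1, 0, 0, 0, 0]],
])

```text
clock: 2.7
tcp_pos: [448.8, 392.6, 108.6]
eef_rot: [0.372, -3.119, -0.001]
wrist_force: [-0.2, 2.3, -0.4]
opening: 16.1
grasp_force: 24.8
```

Emit:
move_arm([
  [[-1, 0, 0, 0, -0.14], [-1, 0, 0, 0, -0.14], [-1, 0, 0, 0, -0.14], [-1, 0, 0, 0, -0.14], [-1, 0, 0, 0, -0.14]],
])

```text
clock: 3.2
tcp_pos: [449.1, 392.4, 108.6]
eef_rot: [-1.426, 2.799, -0.0]
wrist_force: [2.9, 0.9, -1.9]
opening: 15.7
grasp_force: 25.0
```

Emit:
move_arm([
  [[-1, 0, 0, 0, -0.14], [-1, 0, 0, 0, -0.14], [-1, 0, 0, 0, -0.14], [-1, 0, 0, 0, -0.14], [-1, 0, 0, 0, -0.14]],
])

```text
clock: 3.7
tcp_pos: [449.4, 392.2, 108.6]
eef_rot: [-2.299, 2.14, -0.001]
wrist_force: [6.0, 0.0, -2.4]
opening: 16.2
grasp_force: 25.0
```

Emit:
move_arm([
  [[-1, 0, 0, 0, -0.1], [-1, 0, 0, 0, -0.06], [-1, 0, 0, 0, -0.02], [-1, 0, 0, 0, 0], [-1, 0, 0, 0, 0]],
])

```text
clock: 4.2
tcp_pos: [449.5, 392.3, 108.6]
eef_rot: [-2.477, 1.931, -0.002]
wrist_force: [6.9, 0.3, -3.3]
opening: 15.8
grasp_force: 25.0
```

```bash
python3 - <<'E'
from h import *
go(448.5,392.1,108,14.5);print(arm.observe()['ft_torque'])
E
```

```text
pos [449.5 392.3 108.6] yaw_y -165.9 q [ 0.68  0.02  1.77 -0.    1.36 -2.71] tilt [ 0.    -0.001 -1.   ] F [ 6.9  0.3 -3.3] open 15.8 t 4.2
shift tool [-0.1  1.   0.6] | 1.0 turn -0.007 (other 3.135 )
[ 0.17351652 -0.95114634  0.0024643 ]
```

Emit:
move_arm([
  [[-1, 0, 0, 0, -0.05], [-1, 0, 0, 0, -0.03], [-1, 0, 0, 0, 0], [-1, 0, 0, 0, 0], [-1, 0, 0, 0, 0]],
])

```text
clock: 4.7
tcp_pos: [449.6, 391.9, 108.6]
eef_rot: [-2.552, 1.832, -0.002]
wrist_force: [6.5, -1.7, -1.8]
opening: 16.1
grasp_force: 26.1
```

```bash
python3 - <<'E'
from h import *
go(448.5,392.1,108,14.5);print(arm.observe()['ft_torque'])
E
```

```text
pos [449.6 391.9 108.6] yaw_y -161.4 q [ 0.67  0.01  1.77 -0.    1.36 -2.79] tilt [ 0.001 -0.001 -1.   ] F [ 6.5 -1.7 -1.8] open 16.1 t 4.7
shift tool [-0.5  1.   0.6] | 1.0 turn 0.072 (other -3.069 )
[-0.29870677 -1.04144296 -0.62688108]
```

Emit:
move_arm([
  [[1, 0, 0, 0, 0.05], [1, 0, 0, 0, 0], [1, 0, 0, 0, 0], [1, 0, 0, -10, 0], [1, 0, 0, -45, 0]],
])

```text
clock: 5.2
tcp_pos: [447.4, 391.3, 160.3]
eef_rot: [2.502, -1.889, -0.003]
wrist_force: [0.5, -0.9, 0.3]
opening: 51.6
grasp_force: 0.0
```

Emit:
move_arm([
  [[1, 0, 0, -45, 0], [1, 0, 0, -40, 0.15], [1, 0, 0, 0, 0.15], [1, 0, 0, 0, 0.15], [1, 0, 0, 0, 0]],
])

```text
clock: 5.7
tcp_pos: [448.8, 392.4, 249.6]
eef_rot: [-2.017, 2.407, -0.0]
wrist_force: [0.8, 0.1, -0.4]
opening: 90.7
grasp_force: 0.0
```

```bash
python3 - <<'E'
from h import *
s=snap('wrist','w2');cv2.imwrite('pics/w2c.png',cv2.resize(cv2.imread('pics/w2.png')[:330],None,fx=1.2,fy=1.2))
s=load('top0');r=ray(s,294,294,120)
go(432,138,250,90)
E
```

```text
pos [448.8 392.4 249.2] yaw_y 170.3 q [ 0.68 -0.06  1.61 -0.    1.59 -2.3 ] tilt [-0. -0. -1.] F [-0.1 -0.2 -1.2] open 91.9 t 5.8
shift tool [253.6 -26.4  -0.8] | 255.0 turn 1.401 (other -1.741 )
```

View pics/w2c.png

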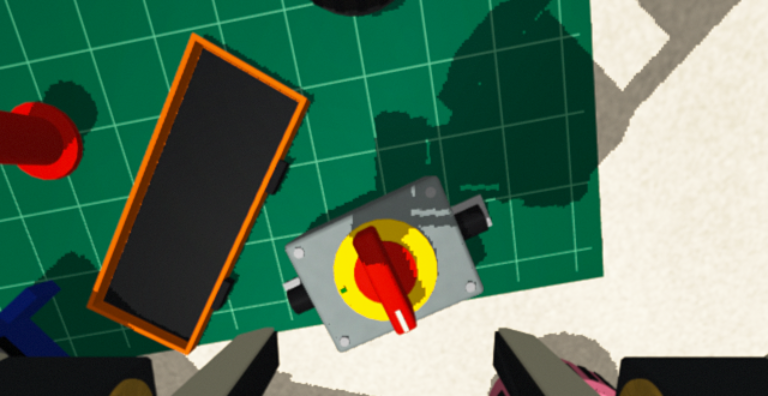

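Wrist view: the handle now lies across the box, from (365,235) to (403,325), with the white mark at the side away from green. It is OFF, and the torque rose at the stop. I'm moving to the red wheel.

Emit:
move_arm([
  [[1, 42.3, -4.4, 0, 0], [1, 42.3, -4.4, 0, 0], [1, 42.3, -4.4, 0, 0], [1, 42.3, -4.4, 0, 0], [1, 42.3, -4.4, 0, 0]],
])

```text
clock: 6.25
tcp_pos: [433.4, 178.8, 248.8]
eef_rot: [-2.028, 2.399, -0.0]
wrist_force: [0.8, 0.4, -0.2]
opening: 93.0
grasp_force: 0.0
```

Emit:
move_arm([
  [[1, 42.3, -4.4, 0, 0], [1, 0, 0, 0, 0.15], [1, 0, 0, 0, 0.15], [1, 0, 0, 0, 0.15], [1, 0, 0, 0, 0.15]],
])

```text
clock: 6.75
tcp_pos: [430.9, 137.7, 248.8]
eef_rot: [1.218, -2.896, -0.0]
wrist_force: [-0.0, 0.2, 0.7]
opening: 93.1
grasp_force: 0.0
```

Emit:
move_arm([
  [[1, 0, 0, 0, 0.15], [1, 0, 0, 0, 0.15], [1, 0, 0, 0, 0.15], [1, 0, 0, 0, 0.15], [1, 0, 0, 0, 0]],
])

```text
clock: 7.25
tcp_pos: [430.9, 137.8, 248.8]
eef_rot: [0.312, -3.126, 0.0]
wrist_force: [-0.2, 0.4, 0.3]
opening: 92.7
grasp_force: 0.0
```

```bash
python3 - <<'E'
from h import *
snap('wrist','w3');go(432,138,250,90)
b=cv2.imread('pics/w3.png');cv2.imwrite('pics/w3c.png',cv2.resize(b[160:310,230:410],None,fx=4,fy=4,interpolation=3))
E
```

```text
pos [431.  137.8 248.8] yaw_y 101.7 q [ 0.25 -0.39  1.89 -0.    1.64 -1.52] tilt [ 0. -0. -1.] F [ 0.3 -0.3  0.3] open 93.0 t 7.3
shift tool [-1.1 -0.  -1.2] | 2.0 turn 0.204 (other -2.937 )
```

View pics/w3c.png

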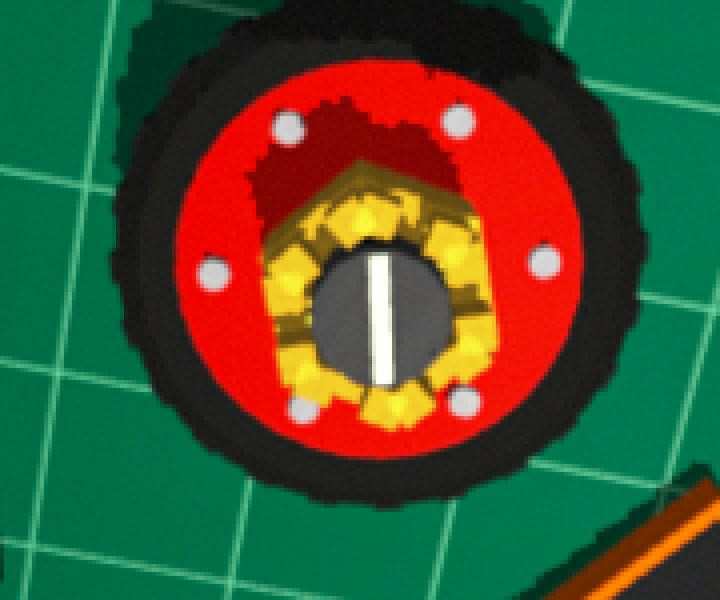

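Crop: the axle face is centred at (383,316), and the white line runs (378,255)–(384,384). The six merlons are at (365,218), (455,250), (475,345), (397,405), (307,370) and (290,280).

```bash
cat >> h.py <<'E'
def nut(f,u0,v0,k,mer,line,axc):
    s=load(f);W=lambda p,z:ray(s,u0+(p[0]+.5)/k-.5,v0+(p[1]+.5)/k-.5,z)[:2]
    M=np.array([W(p,116) for p in mer]);c=M.mean(0)
    ang=np.degrees(np.arctan2(*(M-c).T[::-1]));m=np.degrees(np.angle(np.mean(np.exp(6j*np.radians(ang)))))/6
    print('centre crown',c.round(1),'axle',W(axc,120).round(1),'radii',np.linalg.norm(M-c,axis=1).round(1),'mer mod60',(ang%60).round(1))
    a,b=W(line[0],120),W(line[1],120);L=np.degrees(np.arctan2(*(b-a)[::-1]))
    slot=m+30
    q=(L-slot)%60
    print('line dir',L.round(1),'len',np.linalg.norm(b-a).round(1),'slot mod60',slot%60,'nut joint deg',q,'need deg',60-q,'rad',np.radians(60-q))
E
python3 - <<'E'
from h import *
nut('w3',230,160,4,[(365,218),(455,250),(475,345),(397,405),(307,370),(290,280)],[(378,255),(384,384)],(383,316))
s=load('w3');px=s['px'][160:310,230:410];hsv=cv2.cvtColor(px,cv2.COLOR_RGB2HSV)
m=cv2.inRange(hsv,(0,0,200),(180,40,255));
for c in cv2.findContours(m,0,2)[0]:
    if cv2.contourArea(c)>30:
        q=c[:,0]*1.;l=cv2.fitLine(c,2,0,.01,.01).ravel();print(cv2.minAreaRect(c),l)
m=cv2.inRange(hsv,(20,150,190),(34,255,255));
for c in cv2.findContours(m,0,2)[0]:
    if cv2.contourArea(c)>15: print((c[:,0].mean(0)*4).round(),cv2.contourArea(c))
go(431,138,109,0)
E
```

```text
centre crown [431.  140.4] axle [430.7 140.6] radii [19.4 19.3 20.  19.8 19.3 19.4] mer mod60 [21.2 22.6 21.5 20.7 20.1 21.5]
line dir 14.1 len 26.3 slot mod60 51.25013041020338 nut joint deg 22.85056243055454 need deg 37.14943756944546 rad 0.6483800008509029
((94.72569274902344, 79.51371765136719), (31.161075592041016, 4.893886566162109), 87.1375961303711) [3.353928e-02 9.994374e-01 9.430000e+01 7.770000e+01]
[390. 404.] 119.0
[320. 379.] 141.5
[458. 357.] 153.0
[287. 282.] 138.5
[461. 248.] 165.5
[362. 216.] 189.0
pos [431.  137.8 248.8] yaw_y 101.7 q [ 0.25 -0.39  1.89 -0.    1.64 -1.52] tilt [ 0. -0. -1.] F [ 0.3 -0.3  0.3] open 93.0 t 7.3
shift tool [-1.000e-01  2.000e-01  1.398e+02] | 140.0 turn -1.367 (other 1.775 )
```

Emit:
move_arm([
  [[1, -0.4, 2.6, 30, 0], [1, 0, 0, 40, -0.083], [1, 0, 0, 40, -0.083], [1, 0, 0, 30, 0], [-0.3, 0, 0, 0, 0]],
], newtons=35)

```text
clock: 7.8
tcp_pos: [429.1, 140.0, 105.0]
eef_rot: [0.576, -3.082, 0.001]
wrist_force: [0.1, 0.4, -0.6]
opening: 88.5
grasp_force: 0.0
```

Emit:
move_arm([
  [[-1, 0, 0, 0, 0], [-1, 0, 0, 0, 0], [-1, 0, 0, 0, 0], [-1, 0, 0, 0, 0], [-1, 0, 0, 0, 0]],
])

```text
clock: 8.3
tcp_pos: [431.1, 140.5, 109.3]
eef_rot: [-0.568, 3.089, 0.0]
wrist_force: [0.8, -0.1, 0.0]
opening: 50.2
grasp_force: 0.0
```

Emit:
move_arm([
  [[-1, 0, 0, 0, 0], [-1, 0, 0, 0, 0]],
])

```text
clock: 8.5
tcp_pos: [431.0, 140.7, 109.1]
eef_rot: [-0.568, 3.089, 0.001]
wrist_force: [-2.6, 1.3, 4.6]
opening: 45.7
grasp_force: 35.0
```

```bash
python3 - <<'E'
from h import *
go(431,140.5,109,74.3);o=arm.observe();print(o['ft_torque'],o['grasp_force'])
E
```

```text
pos [431.  140.7 109.1] yaw_y 110.8 q [ 0.26 -0.32  2.06  0.    1.4  -1.68] tilt [-0.001  0.    -1.   ] F [-2.6  1.3  4.6] open 45.7 t 8.5
shift tool [ 0.1 -0.1  0.1] | 0.0 turn 0.637 (other -2.504 )
[0.40988326 0.32474881 0.07878634] 34.9997878074646
```

Opening of 45.7 means the flats are gripped. I'll turn by 0.64.

Emit:
move_arm([
  [[-1, 0, 0, 0, 0.13], [-1, 0, 0, 0, 0.13], [-1, 0, 0, 0, 0.13], [-1, 0, 0, 0, 0.13], [-1, 0, 0, 0, 0.12]],
])

```text
clock: 9.0
tcp_pos: [431.0, 140.8, 109.1]
eef_rot: [0.441, 3.11, 0.001]
wrist_force: [-1.6, 3.8, 5.4]
opening: 45.6
grasp_force: 35.1
```

Emit:
move_arm([
  [[-1, 0, 0, 0, 0], [-1, 0, 0, 0, 0], [-1, 0, 0, 0, 0]],
])

```text
clock: 9.3
tcp_pos: [431.0, 140.8, 109.1]
eef_rot: [0.434, 3.111, 0.001]
wrist_force: [-1.7, 4.0, 5.2]
opening: 45.5
grasp_force: 35.0
```

```bash
python3 - <<'E'
from h import *
go(431,140.5,109,74.3);o=arm.observe();print(o['ft_torque'],o['grasp_force'])
E
```

```text
pos [431.  140.8 109.1] yaw_y 74.1 q [ 0.26 -0.32  2.06  0.    1.4  -1.03] tilt [-0.     0.001 -1.   ] F [-1.7  4.   5.2] open 45.5 t 9.3
shift tool [-0.  -0.3  0.1] | 0.0 turn -0.003 (other 3.139 )
[ 0.57752702  0.35331872 -0.35939106] 34.986820220947266
```

Emit:
move_arm([
  [[0, 0, 0, 0, 0], [1, 0, 0, 0, 0], [1, 0, 0, 0, 0], [1, 0, 0, 0, 0], [1, 0, 0, -30, 0]],
])

```text
clock: 9.8
tcp_pos: [429.4, 140.0, 135.6]
eef_rot: [-0.433, -3.106, 0.004]
wrist_force: [0.4, -0.3, 0.5]
opening: 74.0
grasp_force: 0.0
```

Emit:
move_arm([
  [[1, 0, 0, -45, 0], [1, 0, 0, -45, 0], [1, 0, 0, -20, 0], [1, 0, 0, 0, 0], [1, 0, 0, 0, 0]],
])

```text
clock: 10.3
tcp_pos: [430.9, 140.4, 248.0]
eef_rot: [-0.433, -3.111, 0.0]
wrist_force: [0.3, -0.2, -0.9]
opening: 93.1
grasp_force: 0.0
```

```bash
python3 - <<'E'
from h import *
snap('wrist','w4');go(635,-7,250)
b=cv2.imread('pics/w4.png');cv2.imwrite('pics/w4c.png',cv2.resize(b[160:310,230:410],None,fx=4,fy=4,interpolation=3))
E
```

```text
pos [430.6 140.4 247.2] yaw_y 74.1 q [ 0.26 -0.38  1.89 -0.    1.64 -1.04] tilt [ 0.001 -0.001 -1.   ] F [-0.4 -0.8 -0.1] open 93.0 t 10.3
shift tool [-236.9  -85.9   -3. ] | 252.0 turn 0 (other 0.0 )
```

View pics/w4c.png

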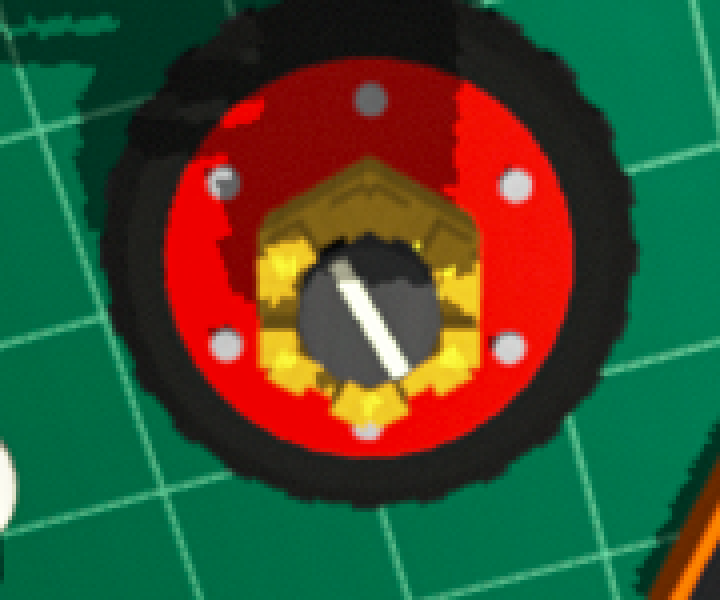

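Crop: the slots at (285,325) and (460,325) are level, and the line from (338,262) to (402,375) lies at 60.5°. The slot is in line within about 0.5°. On to yellow.

Emit:
move_arm([
  [[1, -39.5, -14.3, 0, 0], [1, -39.5, -14.3, 0, 0], [1, -39.5, -14.3, 0, 0], [1, -39.5, -14.3, 0, 0], [1, -39.5, -14.3, 0, 0]],
])

```text
clock: 10.85
tcp_pos: [602.2, 16.4, 246.5]
eef_rot: [-0.433, -3.109, 0.0]
wrist_force: [-0.6, 1.2, 0.3]
opening: 92.8
grasp_force: 0.0
```

Emit:
move_arm([
  [[1, -39.5, -14.3, -2, 0], [1, 0, 0, 0, 0], [1, 0, 0, 0, 0], [1, 0, 0, 0, 0]],
])

```text
clock: 11.25
tcp_pos: [634.7, -6.3, 249.7]
eef_rot: [-0.433, -3.11, -0.0]
wrist_force: [0.4, 0.4, 0.7]
opening: 92.8
grasp_force: 0.0
```

```bash
python3 - <<'E'
from h import *
snap('wrist','w5');go(635,-7,250)
b=cv2.imread('pics/w5.png');cv2.imwrite('pics/w5c.png',cv2.resize(b[160:310,230:410],None,fx=4,fy=4,interpolation=3))
E
```

```text
pos [634.7  -6.2 250.2] yaw_y 74.2 q [-0.05  0.03  1.52  0.    1.59 -1.34] tilt [ 0.001 -0.    -1.   ] F [-0.1  0.3  0.6] open 93.1 t 11.3
shift tool [-0.5 -0.7  0.2] | 1.0 turn 0 (other 0.0 )
```

View pics/w5c.png

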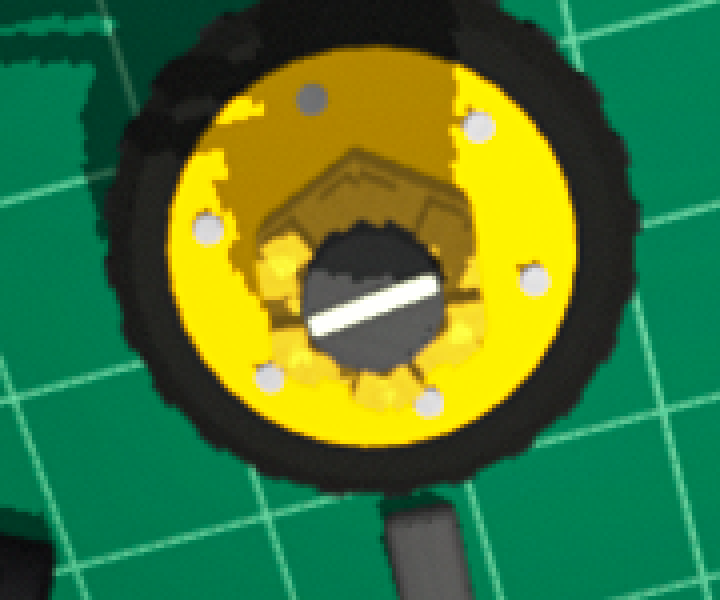

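Crop: the line runs (310,328)–(438,285). The slots are at (285,322) and (465,294). Merlons are visible at (283,262), (300,355), (385,388) and (460,340), with the upper two in shadow. The cutters' tip is at (425,510), below hub level.

```bash
python3 - <<'E'
from h import *
s=load('w5');W=lambda p,z:ray(s,230+(p[0]+.5)/4-.5,160+(p[1]+.5)/4-.5,z)[:2]
px=s['px'][160:310,230:410];hsv=cv2.cvtColor(px,cv2.COLOR_RGB2HSV)
m=cv2.inRange(hsv,(0,0,200),(180,60,255));
for c in cv2.findContours(m,0,2)[0]:
    if cv2.contourArea(c)>30:
        r=cv2.minAreaRect(c);l=cv2.fitLine(c,2,0,.01,.01).ravel();print(r,l)
        p=l[2:];a,b=W(4*(p-12*l[:2]),120),W(4*(p+12*l[:2]),120);print('line',np.degrees(np.arctan2(*(b-a)[::-1])),(a+b)/2)
a,b=W((285,322),110),W((465,294),110);print('slot',np.degrees(np.arctan2(*(b-a)[::-1])),(a+b)/2,np.linalg.norm(a-b))
cen=W((373,306),120);print('axle',cen)
for p in[(283,262),(300,355),(385,388),(460,340)]:
    d=W(p,116)-cen;print(np.degrees(np.arctan2(d[1],d[0]))%60,np.linalg.norm(d))
E
```

```text
((92.65365600585938, 75.91707611083984), (4.938648223876953, 32.891395568847656), 69.775146484375) [ 0.9412053 -0.337835  92.16327   76.10204  ]
line 94.4335961585173 [633.01488793  -5.76294432]
slot 83.24817999317548 [636.48921118  -5.40771429] 37.33257754635418
axle [633.55891773  -4.99750164]
49.991176330786885 19.595559941370905
51.40953089516529 18.513084839940735
51.887264361216495 18.362668462400592
49.46931250583326 19.330145307737176
```

Emit:
move_arm([
  [[1, 1.4, 0.4, 31, 0], [1, 0, 0, 40, -0.068], [1, 0, 0, 40, -0.068], [1, 0, 0, 30, 0], [-0.3, 0, 0, 0, 0]],
], newtons=35)

```text
clock: 11.8
tcp_pos: [631.7, -5.2, 105.6]
eef_rot: [-0.219, -3.128, 0.0]
wrist_force: [0.2, 0.8, -0.2]
opening: 88.3
grasp_force: 0.0
```

Emit:
move_arm([
  [[-1, 0, 0, 0, 0], [-1, 0, 0, 0, 0], [-1, 0, 0, 0, 0], [-1, 0, 0, 0, 0], [-1, 0, 0, 0, 0]],
])

```text
clock: 12.3
tcp_pos: [634.4, -6.1, 110.4]
eef_rot: [0.221, 3.133, 0.0]
wrist_force: [-0.3, -1.0, 0.4]
opening: 49.3
grasp_force: 0.0
```

Emit:
move_arm([
  [[-1, 0, 0, 0, 0], [-1, 0, 0, 0, 0]],
])

```text
clock: 12.5
tcp_pos: [634.6, -5.1, 110.3]
eef_rot: [0.22, 3.133, 0.003]
wrist_force: [0.6, 8.7, 2.5]
opening: 45.7
grasp_force: 35.0
```

```bash
python3 - <<'E'
from h import *
go(633.5,-5.3,109,34.3);o=arm.observe();print(o['ft_torque'],o['grasp_force'])
E
```

```text
pos [634.6  -5.1 110.3] yaw_y 82.0 q [-0.05  0.09  1.68  0.    1.36 -1.48] tilt [-0.001  0.002 -1.   ] F [0.6 8.7 2.5] open 45.7 t 12.5
shift tool [ 1.1 -0.4  1.3] | 2.0 turn 0.832 (other -2.31 )
[ 1.33961756 -0.17329829  0.01625924] 34.959282875061035
```

Emit:
move_arm([
  [[-1, 0, 0, 0, 0.14], [-1, 0, 0, 0, 0.14], [-1, 0, 0, 0, 0.14], [-1, 0, 0, 0, 0.14], [-1, 0, 0, 0, 0.14]],
])

```text
clock: 13.0
tcp_pos: [634.2, -6.0, 110.3]
eef_rot: [1.29, 2.865, -0.0]
wrist_force: [-4.2, 0.4, 6.1]
opening: 45.3
grasp_force: 35.1
```

Emit:
move_arm([
  [[-1, 0, 0, 0, 0.1], [-1, 0, 0, 0, 0.032], [-1, 0, 0, 0, 0], [-1, 0, 0, 0, 0], [-1, 0, 0, 0, 0]],
])

```text
clock: 13.5
tcp_pos: [634.0, -6.1, 110.3]
eef_rot: [-1.469, -2.777, 0.0]
wrist_force: [-5.6, 0.2, 6.5]
opening: 45.8
grasp_force: 34.9
```

```bash
python3 - <<'E'
from h import *
go(633.5,-5.3,109,34.3);o=arm.observe();print(o['ft_torque'],o['grasp_force'])
E
```

```text
pos [634.   -6.1 110.3] yaw_y 34.2 q [-0.05  0.09  1.68 -0.    1.36 -0.65] tilt [ 0. -0. -1.] F [-5.6  0.2  6.5] open 45.8 t 13.5
shift tool [1.  0.  1.3] | 2.0 turn -0.001 (other 3.141 )
[-0.10047614  0.98778802 -0.26663206] 34.923182129859924
```

Emit:
move_arm([
  [[0, 0, 0, 0, 0], [1, 0, 0, 0, 0], [1, 0, 0, 0, 0], [1, 0, 0, 0, 0], [1, 0, 0, -30, 0]],
])

```text
clock: 14.0
tcp_pos: [632.6, -6.0, 136.0]
eef_rot: [-1.466, -2.772, 0.004]
wrist_force: [-0.4, -0.2, 0.3]
opening: 73.8
grasp_force: 0.0
```

Emit:
move_arm([
  [[1, 0, 0, -45, 0], [1, 0, 0, -45, 0], [1, 0, 0, -20, 0], [1, 0, 0, 0, 0], [1, 0, 0, 0, 0]],
])

```text
clock: 14.5
tcp_pos: [634.2, -6.1, 249.1]
eef_rot: [-1.468, -2.777, 0.0]
wrist_force: [-0.4, 1.1, -0.3]
opening: 93.2
grasp_force: 0.0
```

```bash
python3 - <<'E'
from h import *
snap('wrist','w6');snap('top','top1');go(668,-220,250)
b=cv2.imread('pics/w6.png');t=cv2.imread('pics/top1.png')
a=cv2.resize(b[170:300,250:400],(450,390),interpolation=3);c=cv2.resize(t[130:380,330:560],(359,390),interpolation=3)
cv2.imwrite('pics/w6c.png',np.hstack([a,c])[:,:800])
E
```

```text
pos [633.8  -6.  247.9] yaw_y 34.3 q [-0.05  0.03  1.53  0.    1.59 -0.65] tilt [ 0.001 -0.002 -1.   ] F [-0.3  0.5 -0.1] open 92.9 t 14.6
shift tool [-196.1  -92.2   -2.2] | 217.0 turn 0 (other 0.0 )
```

View pics/w6c.png

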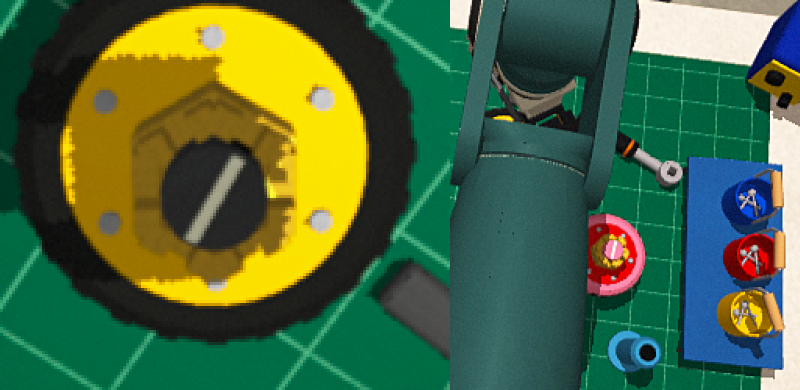

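Left crop: the line from (192,240) to (240,158) is at 60° to the vertical hex flats, so the yellow nut is in line. Right crop: the pots on the stand have not moved. Now the wrench.

Emit:
move_arm([
  [[1, -37, -18, -1, 0], [1, -37, -18, 0, 0], [1, -37, -18, 0, 0], [1, -37, -18, 0, 0], [1, -37, -18, 0, 0]],
])

```text
clock: 15.1
tcp_pos: [663.7, -211.2, 248.9]
eef_rot: [-1.468, -2.775, 0.0]
wrist_force: [-0.0, 0.6, -0.6]
opening: 93.3
grasp_force: 0.0
```

Emit:
move_arm([
  [[1, 0, 0, 0, 0.15], [1, 0, 0, 0, 0.15], [1, 0, 0, 0, 0.15], [1, 0, 0, 0, 0.15], [1, 0, 0, 0, 0.15]],
])

```text
clock: 15.6
tcp_pos: [663.7, -209.6, 248.8]
eef_rot: [-2.389, -2.038, 0.002]
wrist_force: [-0.6, 0.0, 0.6]
opening: 92.6
grasp_force: 0.0
```

Emit:
move_arm([
  [[1, 0, 0, 0, 0.15], [1, 0, 0, 0, 0.13], [1, 0, 0, 0, 0], [1, 0, 0, 0, 0]],
])

```text
clock: 16.0
tcp_pos: [663.8, -209.6, 249.5]
eef_rot: [-2.642, -1.698, 0.001]
wrist_force: [-0.5, -0.1, 0.1]
opening: 93.1
grasp_force: 0.0
```

```bash
python3 - <<'E'
from h import *
s=snap('wrist','w7');go(682,-196,28,155)
hsv=cv2.cvtColor(np.array(s['pixels'],np.uint8),cv2.COLOR_RGB2HSV)
m=255-cv2.inRange(hsv,(60,80,0),(95,255,255))
# orange bands
o=cv2.inRange(hsv,(8,170,120),(20,255,255))
for c in cv2.findContours(o,0,2)[0]:
    if cv2.contourArea(c)>40:M=cv2.moments(c);print('band',M['m10']/M['m00'],M['m01']/M['m00'],cv2.contourArea(c))
# case corners
t=load('w2')
C=[ray(t,u/1.2,v/1.2,18)[:2] for u,v in[(195,35),(307,98),(188,352),(90,303)]]
print(np.round(C,0),np.mean(C,0),[np.linalg.norm(C[i]-C[(i+1)%4]).round(0) for i in range(4)])
d=(C[0]+C[1]-C[2]-C[3]);print('case axis',np.degrees(np.arctan2(d[1],d[0])))
E
```

```text
pos [ 663.8 -209.6  249.8] yaw_y -24.5 q [-0.34  0.16  1.38  0.    1.6   0.09] tilt [-0.    -0.001 -1.   ] F [ 0.1 -0.8  1.1] open 93.1 t 16.1
shift tool [ 19.9  11.1 221.8] | 223.0 turn 0.008 (other -3.133 )
band 329.2669491525424 216.02259887005647 118.0
band 332.93282636248415 141.59442332065905 131.5
[[566. 191.]
 [489. 251.]
 [649. 449.]
 [724. 386.]] [607.04257142 319.47460384] [np.float64(97.0), np.float64(254.0), np.float64(97.0), np.float64(251.0)]
case axis -129.0294121500351
```

View pics/w7.png

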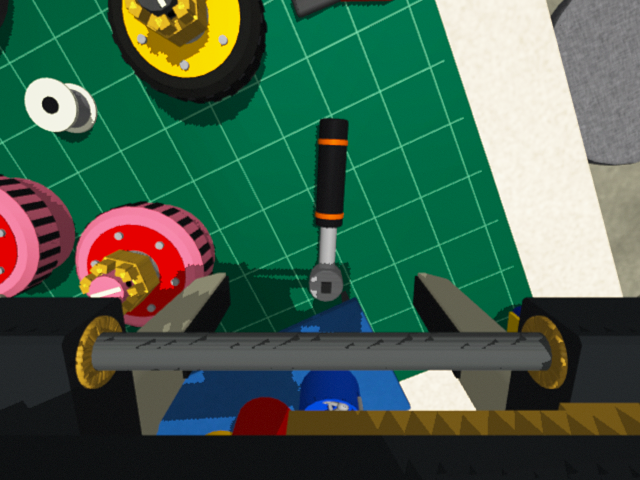

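Wrist view: wrench grip end at (334,119), bands at (333,142) and (329,216), head centre at (326,283). It is nearly aligned with the tool.

```bash
python3 - <<'E'
from h import *
s=load('w7')
e=ray(s,334,120,20)[:2];h=ray(s,326.5,283,16)[:2];b1=ray(s,333,141.6,22)[:2];b2=ray(s,329.3,216,22)[:2]
d=(h-e)/np.linalg.norm(h-e);print(e,h,np.linalg.norm(h-e),'dir',np.degrees(np.arctan2(d[1],d[0])),'bands dir',np.degrees(np.arctan2(*(b2-b1)[::-1])),'len',np.linalg.norm(b1-b2))
o=((h-100*d)+(e+75*d))/2;print(o)
go(*o,29,np.degrees(np.arctan2(d[1],d[0]))+90)
E
```

```text
[ 715.22033774 -127.88279783] [ 636.33036538 -284.30704392] 175.19181631364353 dir -116.76333525404804 bands dir -117.02355699907974 len 76.09481606351255
[ 681.40417987 -194.93399385]
pos [ 663.8 -209.6  249.8] yaw_y -24.5 q [-0.34  0.16  1.38  0.    1.6   0.09] tilt [-0.    -0.001 -1.   ] F [ 0.1 -0.8  1.1] open 93.1 t 16.1
shift tool [ 20.7  10.1 220.8] | 222.0 turn 0.039 (other -3.103 )
```

Emit:
move_arm([
  [[1, 20.7, 10.1, 40, 0], [1, 0, 0, 45, 0.039], [1, 0, 0, 45, 0], [1, 0, 0, 45, 0], [1, 0, 0, 30, 0]],
])

```text
clock: 16.55
tcp_pos: [680.5, -194.6, 41.7]
eef_rot: [-2.674, -1.645, 0.003]
wrist_force: [0.5, -0.2, -0.2]
opening: 93.3
grasp_force: 0.0
```

Emit:
move_arm([
  [[1, 0, 0, 15, 0], [0, 0, 0, 0, 0], [-1, 0, 0, 0, 0], [-1, 0, 0, 0, 0], [-1, 0, 0, 0, 0]],
])

```text
clock: 17.05
tcp_pos: [682.6, -195.3, 32.6]
eef_rot: [2.677, 1.641, 0.002]
wrist_force: [-0.2, -0.0, 0.5]
opening: 65.7
grasp_force: 0.0
```

Emit:
move_arm([
  [[-1, 0, 0, 0, 0], [-1, 0, 0, 0, 0], [-1, 0, 0, 0, 0], [-1, 0, 0, 0, 0], [-1, 0, 0, 0, 0]],
])

```text
clock: 17.55
tcp_pos: [681.7, -195.0, 30.7]
eef_rot: [-2.678, -1.642, 0.0]
wrist_force: [-1.0, 0.4, 1.4]
opening: 28.9
grasp_force: 35.0
```

```bash
python3 - <<'E'
from h import *
go(681.4,-195,29,-26.8);print(arm.observe()['grasp_force'])
E
```

```text
pos [ 681.7 -195.    30.7] yaw_y -27.0 q [-0.31  0.32  1.56  0.    1.26  0.16] tilt [-0. -0. -1.] F [-1.   0.4  1.4] open 28.9 t 17.6
shift tool [-0.1 -0.3  1.7] | 2.0 turn -0.003 (other 3.138 )
35.005491971969604
```

Emit:
move_arm([
  [[-1, 0, 0, -20, 0], [-1, 0, 0, -45, 0], [-1, 0, 0, -45, 0], [-1, 0, 0, -45, 0], [-1, 0, 0, -35, 0]],
])

```text
clock: 18.05
tcp_pos: [681.8, -195.0, 223.3]
eef_rot: [2.678, 1.641, 0.001]
wrist_force: [0.4, 0.1, -3.5]
opening: 29.3
grasp_force: 35.0
```

```bash
python3 - <<'E'
from h import *
go(620,341,220,-39)
E
```

```text
pos [ 681.8 -195.   223.3] yaw_y -27.0 q [-0.31  0.19  1.39  0.    1.56  0.16] tilt [ 0.     0.001 -1.   ] F [ 0.4  0.1 -3.5] open 29.3 t 18.1
shift tool [ 449.6 -298.3    3. ] | 540.0 turn 0.21 (other -2.932 )
```

Emit:
move_arm([
  [[-1, 37.5, -24.8, 0, 0], [-1, 37.5, -24.8, 0, 0], [-1, 37.5, -24.8, 0, 0], [-1, 37.5, -24.8, 0, 0], [-1, 37.5, -24.8, 0, 0]],
])

```text
clock: 18.55
tcp_pos: [655.7, 30.0, 220.1]
eef_rot: [-2.678, -1.641, 0.001]
wrist_force: [0.1, -0.2, -3.4]
opening: 29.3
grasp_force: 35.0
```

Emit:
move_arm([
  [[-1, 37.5, -24.8, 0, 0], [-1, 37.5, -24.8, 0, 0], [-1, 37.5, -24.8, 0, 0], [-1, 37.5, -24.8, 0, 0], [-1, 37.5, -24.8, 0, 0]],
])

```text
clock: 19.05
tcp_pos: [630.3, 253.4, 220.1]
eef_rot: [-2.678, -1.642, 0.001]
wrist_force: [-0.0, -0.3, -4.4]
opening: 29.0
grasp_force: 35.0
```

Emit:
move_arm([
  [[-1, 37.5, -24.8, 0, 0], [-1, 37.5, -24.8, 0, 0], [-1, 0, 0, 0, 0.1], [-1, 0, 0, 0, 0.1], [-1, 0, 0, 0, 0]],
])

```text
clock: 19.55
tcp_pos: [620.5, 341.3, 219.8]
eef_rot: [2.83, 1.365, -0.002]
wrist_force: [0.4, -0.5, -4.1]
opening: 28.9
grasp_force: 35.0
```

```bash
python3 - <<'E'
from h import *
s=snap('wrist','w8');go(620,341,34,-39)
E
```

```text
pos [620.7 341.  220. ] yaw_y -38.3 q [ 0.47  0.19  1.39 -0.    1.56  1.14] tilt [-0.001 -0.    -1.   ] F [ 0.5  0.4 -4.2] open 29.3 t 19.6
shift tool [ -0.3  -0.4 186. ] | 186.0 turn 0.012 (other -3.13 )
```

View pics/w8.png

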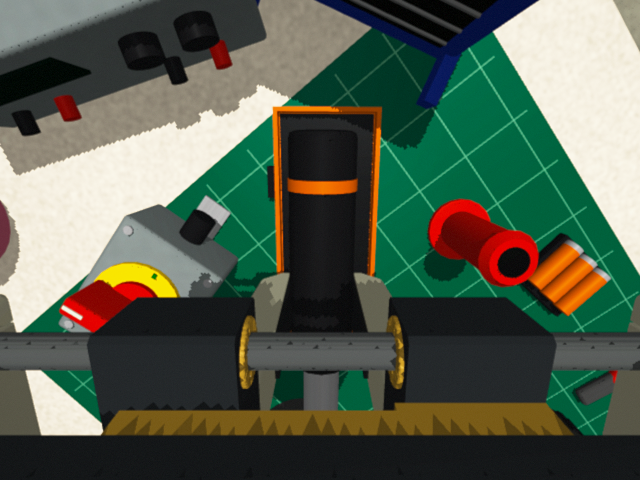

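Wrist view: the case's far end has corners at (274,109) and (381,109), and its sides are parallel to the grip. The red silo's top is at (513,261).

```bash
python3 - <<'E'
from h import *
s=load('w8')
P=lambda u,v,z=18:ray(s,u,v,z)[:2]
a,b=P(274,109),P(381,109);l2,r2=P(278,270),P(371,270)
print(a,b,np.linalg.norm(a-b))
for p,q in((a,l2),(b,r2)):print(np.degrees(np.arctan2(*(p-q)[::-1])))
n=b-a;n/=np.linalg.norm(n);ax=np.array([n[1],-n[0]]);ax*=-np.sign(ax@(P(327,109)-P(325,270)))
c=(a+b)/2+129*ax;print('axis',np.degrees(np.arctan2(*(-ax)[::-1])),'centre',c)
for r in((np.array([620,341])-c),): print('origin in case: along +',r@-ax,'perp',r@n)
si=P(513,261,112);print('silo',si,(si-c)@-ax,(si-c)@n)
E
```

```text
[651.30551155 448.67970362] [727.83008266 387.70491821] 97.84648404135557
51.01794141448922
50.14457459479952
axis 51.452159759015046 centre [609.1791414 317.3029456]
origin in case: along + 25.27639577447612 perp -6.304378224676974
silo [724.31182128 243.39098418] 13.941321599267503 136.10345906714394
```

Emit:
move_arm([
  [[-1, 0, 0, 45, 0], [-1, 0, 0, 45, 0], [-1, 0, 0, 45, 0], [-1, 0, 0, 30, 0], [-1, 0, 0, 15, 0]],
])

```text
clock: 20.1
tcp_pos: [619.7, 340.0, 37.1]
eef_rot: [2.827, 1.369, -0.006]
wrist_force: [-0.6, 0.1, -4.0]
opening: 29.3
grasp_force: 35.0
```

Emit:
move_arm([
  [[-1, 0, 0, 4, 0], [-1, 0, 0, 1, 0], [-1, 0, 0, 0, 0]],
])

```text
clock: 20.4
tcp_pos: [621.7, 341.4, 37.7]
eef_rot: [-2.829, -1.367, -0.004]
wrist_force: [0.5, -0.5, -3.6]
opening: 28.9
grasp_force: 35.0
```

Emit:
move_arm([
  [[-1, 0, 0, 1, 0], [-1, 0, 0, 1, 0], [-1, 0, 0, 0, 0], [-1, 0, 0, 0, 0]],
])

```text
clock: 20.8
tcp_pos: [621.2, 341.2, 34.6]
eef_rot: [-2.829, -1.366, -0.002]
wrist_force: [-0.3, -0.6, 4.9]
opening: 29.3
grasp_force: 35.0
```

Emit:
move_arm([
  [[-0.18, 0, 0, 0, 0], [-0.18, 0, 0, 0, 0], [-0.18, 0, 0, -3, 0], [-0.18, 0, 0, -30, 0], [0, 0, 0, -45, 0]],
])

```text
clock: 21.3
tcp_pos: [619.6, 340.4, 109.7]
eef_rot: [2.829, 1.366, -0.008]
wrist_force: [-0.1, 0.1, 0.5]
opening: 42.4
grasp_force: 0.0
```

Emit:
move_arm([
  [[1, 0, 0, -45, 0], [1, 0, 0, -45, 0], [1, 0, 0, -45, 0], [1, 0, 0, 0, 0], [1, 0, 0, 0, 0]],
])

```text
clock: 21.8
tcp_pos: [621.0, 341.1, 247.8]
eef_rot: [-2.829, -1.366, -0.003]
wrist_force: [-0.4, -0.5, -0.6]
opening: 81.2
grasp_force: 0.0
```

```bash
python3 - <<'E'
from h import *
s=snap('wrist','w9');go(430,-392,280,14)
hsv=cv2.cvtColor(np.array(s['pixels'],np.uint8),cv2.COLOR_RGB2HSV)
o=cv2.inRange(hsv,(8,170,120),(20,255,255))
for c in cv2.findContours(o,0,2)[0]:
    if cv2.contourArea(c)>40:
        M=cv2.moments(c);print('band',M['m10']/M['m00'],M['m01']/M['m00'],cv2.contourArea(c),ray(s,M['m10']/M['m00'],M['m01']/M['m00'],26)[:2])
snap('top','top2')
E
```

```text
pos [620.7 340.9 246. ] yaw_y -38.4 q [ 0.47  0.19  1.36 -0.    1.6   1.14] tilt [-0.001 -0.    -1.   ] F [ 0.2 -0.7  0.1] open 85.5 t 21.9
shift tool [-692.5  306.4  -33.7] | 758.0 turn -0.915 (other 2.226 )
band 548.1829775241316 270.38208976255896 2365.5 [777.57329354 140.53002366]
band 321.25035161744023 236.93530239099857 118.5 [607.84386541 323.3970722 ]
band 321.8339307048984 163.48148148148147 139.5 [655.69895796 382.66198539]
band 317.98835249042145 190.52666666666667 2175.0 [635.74711145 363.87522522]
```

View pics/w9.png

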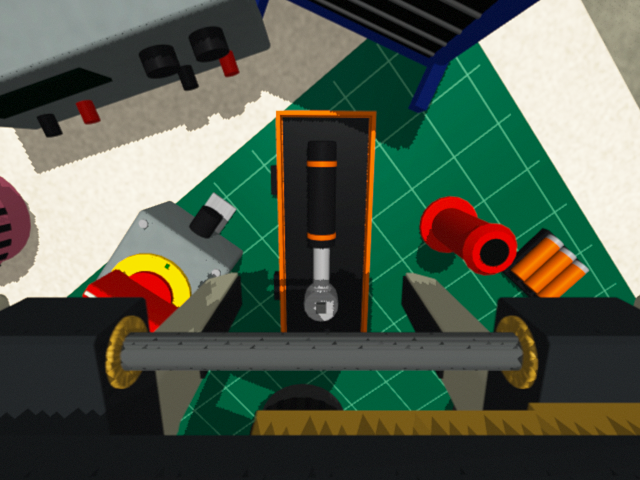

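Wrist view: the wrench lies in the liner of the case, head centre at (321,301), bands at (321,163) and (321,237), clear of the rim. Now the pots.

Emit:
move_arm([
  [[1, -43.3, 19.1, -4, 0], [1, -43.3, 19.1, -4, 0], [1, -43.3, 19.1, -4, 0], [1, -43.3, 19.1, -4, 0], [1, -43.3, 19.1, -4, 0]],
])

```text
clock: 22.4
tcp_pos: [559.8, 110.4, 265.0]
eef_rot: [-2.828, -1.366, 0.004]
wrist_force: [0.5, -0.6, -0.2]
opening: 93.3
grasp_force: 0.0
```

Emit:
move_arm([
  [[1, -43.3, 19.1, -4, 0], [1, -43.3, 19.1, -4, 0], [1, -43.3, 19.1, -4, 0], [1, -43.3, 19.1, -4, 0], [1, -43.3, 19.1, -4, 0]],
])

```text
clock: 22.9
tcp_pos: [500.0, -118.5, 285.3]
eef_rot: [-2.828, -1.366, 0.002]
wrist_force: [0.2, 0.4, -0.6]
opening: 92.9
grasp_force: 0.0
```

Emit:
move_arm([
  [[1, -43.3, 19.1, -4, 0], [1, -43.3, 19.1, -4, 0], [1, -43.3, 19.1, -4, 0], [1, -43.3, 19.1, 0, 0], [1, -43.3, 19.1, 0, 0]],
])

```text
clock: 23.4
tcp_pos: [440.3, -347.5, 297.2]
eef_rot: [-2.828, -1.365, 0.001]
wrist_force: [0.6, -0.2, -0.4]
opening: 93.3
grasp_force: 0.0
```

Emit:
move_arm([
  [[1, 0, 0, 0, 0.15], [1, 0, 0, 0, 0.15], [1, 0, 0, 0, 0.15], [1, 0, 0, 0, 0.15], [1, 0, 0, 0, 0.15]],
])

```text
clock: 23.9
tcp_pos: [441.1, -345.7, 296.8]
eef_rot: [-3.132, -0.225, 0.003]
wrist_force: [0.1, 0.6, 0.1]
opening: 93.3
grasp_force: 0.0
```

Emit:
move_arm([
  [[1, 0, 0, 0, 0.15], [1, 0, 0, 0, 0], [1, 0, 0, 0, 0]],
])

```text
clock: 24.2
tcp_pos: [441.3, -345.7, 297.6]
eef_rot: [-3.141, -0.007, 0.002]
wrist_force: [0.1, 0.1, 0.1]
opening: 93.2
grasp_force: 0.0
```

```bash
python3 - <<'E'
from h import *
s=snap('wrist','w10');go(425,-392,300,90)
E
```

```text
pos [ 441.3 -345.7  297.8] yaw_y -89.8 q [-0.71 -0.14  1.61  0.    1.67  0.86] tilt [-0.001 -0.001 -1.   ] F [0.3 0.6 1. ] open 92.9 t 24.2
shift tool [-16.5  46.2  -2.2] | 49.0 turn 0.004 (other -3.137 )
```

View pics/w10.png

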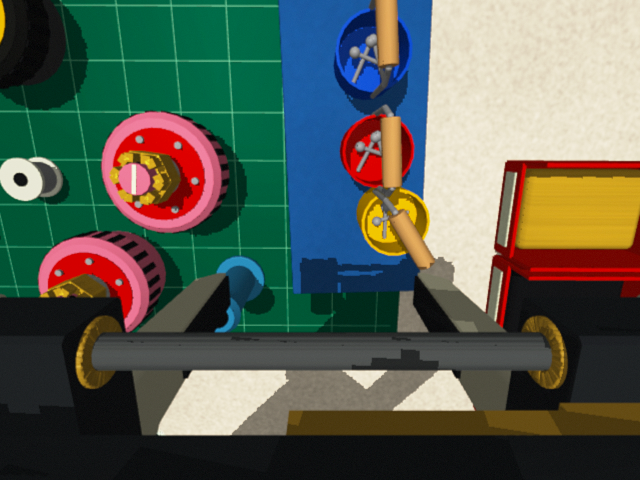

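Wrist view: the yellow pot has been knocked. Its bar now runs (398,213)–(430,264). The red bar is at (391,118)–(392,187) and the blue is untouched.

```bash
python3 - <<'E'
from h import *
s=load('w10');hsv=cv2.cvtColor(s['px'],cv2.COLOR_RGB2HSV)
m=cv2.inRange(hsv,(10,60,120),(20,170,255))
m[:, :360]=0;m[:,445:]=0;m[290:]=0
m=cv2.morphologyEx(m,cv2.MORPH_OPEN,np.ones((5,5)))
for c in cv2.findContours(m,0,2)[0]:
    if cv2.contourArea(c)>200:
        r=cv2.minAreaRect(c);B=cv2.boxPoints(r)
        k=np.linalg.norm(B[0]-B[1])>np.linalg.norm(B[1]-B[2])
        e=[(B[0]+B[3])/2,(B[1]+B[2])/2] if k else [(B[0]+B[1])/2,(B[3]+B[2])/2]
        W=[ray(s,*q,168)[:2] for q in e];d=W[1]-W[0];a=np.degrees(np.arctan2(d[1],d[0]))%180
        print(np.round(e),'mid',((W[0]+W[1])/2).round(1),'len',np.linalg.norm(d).round(1),'ang',a.round(1));go(*((W[0]+W[1])/2),174,a+90)
# rim of yellow pot check
m=cv2.inRange(hsv,(22,120,120),(32,255,255));m[:,:350]=0;m[:,435:]=0;m[:180]=0;m[270:]=0
c=cv2.convexHull(np.vstack(cv2.findContours(m,0,2)[0]));e=cv2.fitEllipse(c);print(e,ray(s,*e[0],105))
m=cv2.inRange(hsv,(0,150,100),(6,255,255));m[:,:330]=0;m[:,425:]=0;m[:100]=0;m[200:]=0
c=cv2.convexHull(np.vstack(cv2.findContours(m,0,2)[0]));e=cv2.fitEllipse(c);print(e,ray(s,*e[0],105))
E
```

```text
[[396. 213.]
 [429. 267.]] mid [ 439.9 -418.4] len 53.9 ang 33.7
pos [ 441.3 -345.7  297.8] yaw_y -89.8 q [-0.71 -0.14  1.61  0.    1.67  0.86] tilt [-0.001 -0.001 -1.   ] F [0.3 0.6 1. ] open 92.9 t 24.2
shift tool [ -1.5  72.8 123.7] | 144.0 turn -0.583 (other 2.558 )
[[390. 117.]
 [392. 187.]] mid [ 507.3 -397.7] len 50.8 ang 4.7
pos [ 441.3 -345.7  297.8] yaw_y -89.8 q [-0.71 -0.14  1.61  0.    1.67  0.86] tilt [-0.001 -0.001 -1.   ] F [0.3 0.6 1. ] open 92.9 t 24.2
shift tool [ 65.9  52.4 123.7] | 150.0 turn -0.077 (other 3.065 )
[[386.  -0.]
 [388.  64.]] mid [ 587.5 -390.5] len 39.7 ang 5.6
pos [ 441.3 -345.7  297.8] yaw_y -89.8 q [-0.71 -0.14  1.61  0.    1.67  0.86] tilt [-0.001 -0.001 -1.   ] F [0.3 0.6 1. ] open 92.9 t 24.2
shift tool [146.1  45.5 123.6] | 197.0 turn -0.093 (other 3.048 )
((392.5683898925781, 219.47244262695312), (67.8919448852539, 74.56922912597656), 124.45769500732422) [ 444.0831893  -414.47062413  105.        ]
((376.90667724609375, 150.38653564453125), (70.47775268554688, 72.97118377685547), 34.34513854980469) [ 508.44403076 -396.57531059  105.        ]
```

Emit:
move_arm([
  [[1, 0, 35.7, 0, 0], [1, 0, 35.7, 0, 0], [1, 0, 0, 0, -0.145], [1, 0, 0, 0, -0.145], [1, 0, 0, 0, -0.145]],
], newtons=30)

```text
clock: 24.75
tcp_pos: [441.2, -417.5, 298.0]
eef_rot: [-3.064, -0.692, 0.001]
wrist_force: [0.4, -0.4, -0.1]
opening: 93.1
grasp_force: 0.0
```

Emit:
move_arm([
  [[1, 0, 0, 0, -0.147], [1, 0, 0, 30, 0], [1, 0, 0, 35, 0], [1, 0, 0, 35, 0], [1, 0, 0, 23, 0]],
])

```text
clock: 25.25
tcp_pos: [440.8, -416.6, 172.6]
eef_rot: [-3.006, -0.906, 0.002]
wrist_force: [-0.7, 0.5, 0.1]
opening: 92.9
grasp_force: 0.0
```

Emit:
move_arm([
  [[0, 0, 0, 0, 0], [-1, 0, 0, 0, 0], [-1, 0, 0, 0, 0], [-1, 0, 0, 0, 0], [-1, 0, 0, 0, 0]],
])

```text
clock: 25.75
tcp_pos: [441.6, -417.5, 176.7]
eef_rot: [3.008, 0.901, 0.001]
wrist_force: [-0.1, -0.4, -0.4]
opening: 57.6
grasp_force: 0.0
```

```bash
python3 - <<'E'
from h import *
go(441.5,-417,174,123.7)
E
```

```text
pos [ 441.6 -417.5  176.7] yaw_y -56.6 q [-0.8  -0.    1.68 -0.    1.47  0.19] tilt [ 0.     0.001 -1.   ] F [-0.1 -0.4 -0.4] open 57.6 t 25.8
shift tool [ 0.2 -0.5  2.7] | 3.0 turn -0.006 (other 3.136 )
```

Emit:
move_arm([
  [[-1, 0, 0, 1, 0], [-1, 0, 0, 0, 0], [-1, 0, 0, 0, 0], [-1, 0, 0, 0, 0], [-1, 0, 0, 0, 0]],
])

```text
clock: 26.25
tcp_pos: [441.4, -417.3, 174.7]
eef_rot: [3.01, 0.901, 0.0]
wrist_force: [0.5, 0.2, 0.1]
opening: 17.2
grasp_force: 0.0
```

Emit:
move_arm([
  [[-1, 0, 0, 0, 0], [-1, 0, 0, 0, 0], [-1, 0, 0, 0, 0]],
])

```text
clock: 26.55
tcp_pos: [441.3, -417.2, 174.6]
eef_rot: [-3.009, -0.901, 0.0]
wrist_force: [-0.9, 1.3, 0.5]
opening: 14.2
grasp_force: 30.0
```

```bash
python3 - <<'E'
from h import *
go(441.5,-417,174,123.7)
E
```

```text
pos [ 441.3 -417.2  174.6] yaw_y -56.7 q [-0.8  -0.    1.68  0.    1.47  0.19] tilt [ 0. -0. -1.] F [-0.9  1.3  0.5] open 14.2 t 26.6
shift tool [ 0.2 -0.1  0.6] | 1.0 turn -0.006 (other 3.135 )
```

Emit:
move_arm([
  [[-1, 0, 0, -15, 0], [-1, 0, 0, -30, 0], [-1, 0, 0, -40, 0], [-1, 0, 0, -40, 0], [-1, 0, 0, -30, 0]],
])

```text
clock: 27.05
tcp_pos: [441.3, -417.2, 333.5]
eef_rot: [3.008, 0.9, 0.002]
wrist_force: [0.4, 0.2, -3.2]
opening: 14.5
grasp_force: 30.0
```

```bash
python3 - <<'E'
from h import *
go(650,-132,325)
E
```

```text
pos [ 441.3 -417.2  333.5] yaw_y -56.7 q [-0.8  -0.04  1.46 -0.    1.72  0.19] tilt [ 0.     0.002 -1.   ] F [ 0.4  0.2 -3.2] open 14.5 t 27.1
shift tool [ 331.1 -123.6    8.4] | 353.0 turn 0 (other 0.0 )
```

Emit:
move_arm([
  [[-1, 25, -9.3, 0, 0], [-1, 38, -14.2, 0, 0], [-1, 38, -14.2, 0, 0], [-1, 38, -14.2, 0, 0], [-1, 38, -14.2, 0, 0]],
])

```text
clock: 27.55
tcp_pos: [553.5, -263.3, 330.8]
eef_rot: [3.009, 0.901, 0.001]
wrist_force: [0.0, 0.1, -1.4]
opening: 14.1
grasp_force: 30.0
```

Emit:
move_arm([
  [[-1, 38, -14.2, 0, 0], [-1, 38, -14.2, 0, 0], [-1, 38, -14.2, 0, 0], [-1, 25, -9.3, 0, 0], [-1, 15, -5.6, 0, 0]],
])

```text
clock: 28.05
tcp_pos: [650.8, -130.3, 330.3]
eef_rot: [-3.009, -0.903, -0.0]
wrist_force: [-1.0, -0.1, -1.6]
opening: 14.2
grasp_force: 30.0
```

Emit:
move_arm([
  [[-1, 0, 0, 45, 0], [-1, 0, 0, 45, 0], [-1, 0, 0, 40, 0], [-1, 0, 0, 30, 0], [-1, 0, 0, 15, 0]],
])

```text
clock: 28.55
tcp_pos: [648.9, -132.4, 152.1]
eef_rot: [-3.008, -0.9, 0.004]
wrist_force: [0.1, -0.8, -2.1]
opening: 14.2
grasp_force: 30.0
```

Emit:
move_arm([
  [[-1, 0, 0, 0, 0], [-1, 0, 0, 0, 0], [-1, 0, 0, 0, 0]],
])

```text
clock: 28.85
tcp_pos: [650.7, -132.4, 157.0]
eef_rot: [3.008, 0.9, 0.004]
wrist_force: [-0.9, 0.0, -2.2]
opening: 14.0
grasp_force: 30.0
```

```bash
python3 - <<'E'
from h import *
go(650,-132,125)
E
```

```text
pos [ 650.7 -132.4  157. ] yaw_y -56.7 q [-0.24  0.13  1.57 -0.    1.44  0.75] tilt [ 0.002  0.002 -1.   ] F [-0.9  0.  -2.2] open 14.0 t 28.9
shift tool [-0.4 -0.8 32. ] | 32.0 turn 0 (other 0.0 )
```

Emit:
move_arm([
  [[-1, 0, 0, 12, 0], [-1, 0, 0, 10, 0], [-1, 0, 0, 5, 0], [-1, 0, 0, 0, 0], [-1, 0, 0, 0, 0]],
])

```text
clock: 29.35
tcp_pos: [650.0, -132.0, 127.6]
eef_rot: [-3.009, -0.901, 0.0]
wrist_force: [0.2, 0.2, -2.8]
opening: 14.2
grasp_force: 30.0
```

Emit:
move_arm([
  [[-1, 0, 0, 1, 0], [-1, 0, 0, 0, 0], [-1, 0, 0, 1, 0], [-1, 0, 0, 0, 0], [-1, 0, 0, 0, 0]],
])

```text
clock: 29.85
tcp_pos: [650.0, -132.1, 125.7]
eef_rot: [3.01, 0.901, 0.0]
wrist_force: [-1.0, -0.1, -2.7]
opening: 14.1
grasp_force: 30.0
```

Emit:
move_arm([
  [[-1, 0, 0, 1, 0], [-1, 0, 0, 0, 0], [-1, 0, 0, 0.5, 0], [-1, 0, 0, 0, 0], [-1, 0, 0, 0, 0]],
])

```text
clock: 30.35
tcp_pos: [650.1, -132.1, 124.5]
eef_rot: [3.009, 0.901, 0.001]
wrist_force: [-1.8, 0.5, 2.9]
opening: 14.4
grasp_force: 30.0
```

Emit:
move_arm([
  [[-0.5, 0, 0, 0, 0], [0, 0, 0, 0, 0], [0.5, 0, 0, 0, 0], [1, 0, 0, 0, 0], [1, 0, 0, 0, 0]],
])

```text
clock: 30.85
tcp_pos: [650.0, -132.1, 124.0]
eef_rot: [-3.01, -0.901, 0.0]
wrist_force: [0.0, -0.4, -0.2]
opening: 50.0
grasp_force: 0.0
```

Emit:
move_arm([
  [[1, 0, 0, -25, 0], [1, 0, 0, -45, 0], [1, 0, 0, -45, 0], [1, 0, 0, -45, 0], [1, 0, 0, -20, 0]],
])

```text
clock: 31.35
tcp_pos: [650.4, -132.1, 309.2]
eef_rot: [3.007, 0.9, 0.007]
wrist_force: [-0.4, -1.1, 0.8]
opening: 89.2
grasp_force: 0.0
```

```bash
python3 - <<'E'
from h import *
snap('wrist','w11')
go(500,-350,300,90)
E
```

```text
pos [ 650.6 -132.2  311. ] yaw_y -56.7 q [-0.24  0.08  1.37  0.    1.68  0.75] tilt [ 0.005  0.005 -1.   ] F [-0.2 -0.5  2. ] open 91.0 t 31.4
shift tool [-245.6   99.1   10.3] | 265.0 turn 0.582 (other -2.56 )
```

View pics/w11.png

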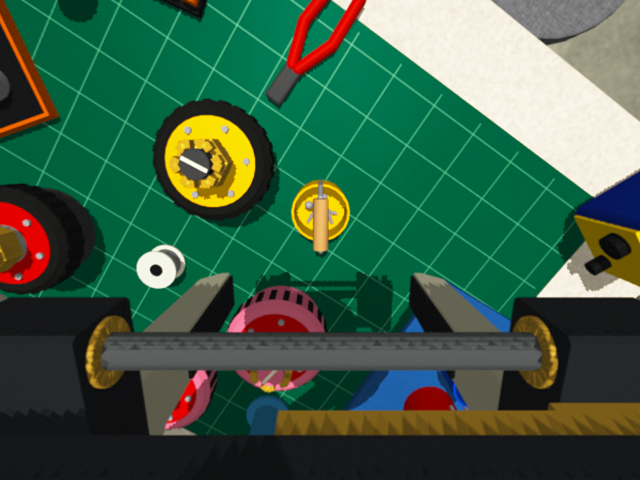

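Wrist view: the yellow pot stands upright at (321,211), clear of the yellow wheel at (213,158). Now the red pot; I've viewed my last picture, so it's numeric from here.

Emit:
move_arm([
  [[1, -38, 20.3, 1.5, 0], [1, -38, 20.3, 1.5, 0], [1, -38, 20.3, 1.5, 0], [1, -38, 20.3, 1.5, 0], [1, -38, 20.3, 1.5, 0]],
])

```text
clock: 31.9
tcp_pos: [545.9, -322.6, 296.1]
eef_rot: [-3.009, -0.901, 0.0]
wrist_force: [0.4, 0.0, -0.9]
opening: 93.1
grasp_force: 0.0
```

Emit:
move_arm([
  [[1, -38, 20.3, 1.5, 0], [1, -38, 20.3, 1.5, 0], [1, 0, 0, 0, 0.125], [1, 0, 0, 0, 0.125], [1, 0, 0, 0, 0.125]],
])

```text
clock: 32.4
tcp_pos: [505.5, -397.4, 293.0]
eef_rot: [-3.125, -0.315, 0.001]
wrist_force: [-1.3, -0.4, -0.2]
opening: 92.9
grasp_force: 0.0
```

Emit:
move_arm([
  [[1, 0, 0, 0, 0.125], [1, 0, 0, 0, 0], [1, 0, 0, 0, 0]],
])

```text
clock: 32.7
tcp_pos: [505.8, -396.9, 293.3]
eef_rot: [-3.138, -0.134, 0.0]
wrist_force: [0.1, 0.7, 1.0]
opening: 92.9
grasp_force: 0.0
```

```bash
python3 - <<'E'
from h import *
s=snap('wrist','w12');hsv=cv2.cvtColor(np.array(s['pixels'],np.uint8),cv2.COLOR_RGB2HSV)
m=cv2.inRange(hsv,(10,60,120),(20,170,255));m[300:]=0
m=cv2.morphologyEx(m,cv2.MORPH_OPEN,np.ones((5,5)))
for c in cv2.findContours(m,0,2)[0]:
    if 300<cv2.contourArea(c)<5000:
        r=cv2.minAreaRect(c);B=cv2.boxPoints(r);k=np.linalg.norm(B[0]-B[1])>np.linalg.norm(B[1]-B[2])
        e=[(B[0]+B[3])/2,(B[1]+B[2])/2] if k else [(B[0]+B[1])/2,(B[3]+B[2])/2]
        W=[ray(s,*q,168)[:2] for q in e];d=W[1]-W[0];a=np.degrees(np.arctan2(d[1],d[0]))%180
        print(np.round(e),r[1],'mid',((W[0]+W[1])/2).round(1),'len',np.linalg.norm(d).round(1),'ang',a.round(1))
m=cv2.inRange(hsv,(0,150,80),(6,255,255));m[300:]=0
for c in cv2.findContours(m,0,2)[0]:
    if cv2.contourArea(c)>400:e=cv2.fitEllipse(cv2.convexHull(c));print('red',np.round(e[0]),np.round(e[1]),ray(s,*e[0],105)[:2])
go(507.8,-397.3,174,94.7)
E
```

```text
[[322. 206.]
 [322. 270.]] (64.0, 17.0) mid [ 506.9 -397.4] len 51.5 ang 4.9
[[321.  86.]
 [321. 160.]] (74.0, 18.0) mid [ 591.7 -389.8] len 50.5 ang 4.9
[[-5.  7.]
 [23. 51.]] (52.1496467590332, 16.288715362548828) mid [ 634.2 -175.4] len 29.5 ang 31.8
red [533. 263.] [ 73. 257.] [ 483.61965424 -607.99835136]
red [330. 217.] [49. 66.] [ 512.21708795 -405.1403074 ]
red [308. 217.] [36. 67.] [ 510.96653355 -384.13464373]
red [111. 219.] [80. 94.] [ 493.11331423 -198.36232285]
pos [ 505.8 -396.9  293.3] yaw_y -85.1 q [-0.71  0.04  1.44 -0.    1.66  0.78] tilt [-0. -0. -1.] F [0.3 0.4 0.5] open 93.1 t 32.8
shift tool [  2.    0.6 119.3] | 119.0 turn 0.003 (other -3.138 )
```

Emit:
move_arm([
  [[1, 1.5, 0.5, 30, 0], [1, 0, 0, 35, 0], [1, 0, 0, 35, 0], [1, 0, 0, 18, 0], [0, 0, 0, 0, 0]],
])

```text
clock: 33.25
tcp_pos: [506.7, -396.8, 173.1]
eef_rot: [-3.136, -0.131, 0.005]
wrist_force: [0.6, -0.4, -0.3]
opening: 88.7
grasp_force: 0.0
```

Emit:
move_arm([
  [[-1, 0, 0, 0, 0], [-1, 0, 0, 0, 0], [-1, 0, 0, 0, 0], [-1, 0, 0, 0, 0], [-1, 0, 0, 0, 0]],
])

```text
clock: 33.75
tcp_pos: [507.5, -397.4, 176.2]
eef_rot: [3.139, 0.129, 0.001]
wrist_force: [-0.3, 0.4, -0.0]
opening: 49.4
grasp_force: 0.0
```

Emit:
move_arm([
  [[-1, 0, 0, 0, 0], [-1, 0, 0, 0, 0], [-1, 0, 0, 0, 0], [-1, 0, 0, 0, 0], [-1, 0, 0, 0, 0]],
])

```text
clock: 34.25
tcp_pos: [507.3, -397.3, 175.6]
eef_rot: [-3.139, -0.128, 0.0]
wrist_force: [-0.3, 0.5, 0.4]
opening: 14.1
grasp_force: 30.0
```

```bash
python3 - <<'E'
from h import *
go(507.8,-397.3,174,94.7)
E
```

```text
pos [ 507.3 -397.3  175.6] yaw_y -85.3 q [-0.7   0.08  1.59  0.    1.47  0.79] tilt [-0. -0. -1.] F [-0.3  0.5  0.4] open 14.1 t 34.2
shift tool [0.5 0.  1.6] | 2.0 turn -0.0 (other 3.141 )
```

Emit:
move_arm([
  [[-1, 0, 0, -15, 0], [-1, 0, 0, -30, 0], [-1, 0, 0, -40, 0], [-1, 0, 0, -40, 0], [-1, 0, 0, -35, 0]],
])

```text
clock: 34.75
tcp_pos: [507.1, -397.2, 338.9]
eef_rot: [3.138, 0.128, 0.002]
wrist_force: [0.9, -0.1, -3.5]
opening: 14.3
grasp_force: 30.0
```

Emit:
move_arm([
  [[-1, 3, -20, 0, 0], [-1, 6.1, -40, 0, 0], [-1, 6.1, -40, 0, 0], [-1, 6.1, -40, 0, 0], [-1, 6.1, -40, 0, 0]],
])

```text
clock: 35.25
tcp_pos: [519.5, -213.6, 335.3]
eef_rot: [-3.139, -0.128, 0.001]
wrist_force: [1.4, 0.5, -3.6]
opening: 14.2
grasp_force: 30.0
```

Emit:
move_arm([
  [[-1, 6.1, -40, 0, 0], [-1, 6.1, -40, 0, 0], [-1, 6.1, -40, 0, 0], [-1, 6.1, -40, 0, 0], [-1, 6.1, -40, 0, 0]],
])

```text
clock: 35.75
tcp_pos: [533.3, -11.8, 335.5]
eef_rot: [-3.139, -0.129, 0.001]
wrist_force: [1.1, -0.6, -2.1]
opening: 13.9
grasp_force: 30.0
```

Emit:
move_arm([
  [[-1, 6.1, -40, 0, 0], [-1, 5, -35, 0, 0], [-1, 3, -22, 0, 0], [-1, 0, 0, 0, 0], [-1, 0, 0, 0, 0]],
])

```text
clock: 36.25
tcp_pos: [539.7, 84.4, 335.3]
eef_rot: [3.139, 0.13, -0.001]
wrist_force: [0.2, -0.9, -3.1]
opening: 14.4
grasp_force: 30.0
```

```bash
python3 - <<'E'
from h import *
go(540,84,125.5)
E
```

```text
pos [539.7  84.4 335.3] yaw_y -85.2 q [ 0.11 -0.17  1.58 -0.    1.74  1.6 ] tilt [-0.001  0.    -1.   ] F [ 0.2 -0.9 -3.1] open 14.4 t 36.2
shift tool [  0.4   0.3 209.8] | 210.0 turn 0 (other 0.0 )
```

Emit:
move_arm([
  [[-1, 0, 0, 45, 0], [-1, 0, 0, 45, 0], [-1, 0, 0, 45, 0], [-1, 0, 0, 30, 0], [-1, 0, 0, 20, 0]],
])

```text
clock: 36.75
tcp_pos: [539.0, 82.8, 147.8]
eef_rot: [3.139, 0.126, -0.005]
wrist_force: [1.2, 0.4, -2.2]
opening: 14.1
grasp_force: 30.0
```

Emit:
move_arm([
  [[-1, 0, 0, 12, 0], [-1, 0, 0, 8, 0], [-1, 0, 0, 0, 0], [-1, 0, 0, 0, 0], [-1, 0, 0, 0, 0]],
])

```text
clock: 37.25
tcp_pos: [540.6, 83.9, 131.8]
eef_rot: [-3.139, -0.128, -0.002]
wrist_force: [0.4, 0.3, -3.0]
opening: 14.6
grasp_force: 30.0
```

Emit:
move_arm([
  [[-1, 0, 0, 3, 0], [-1, 0, 0, 0, 0], [-1, 0, 0, 1, 0], [-1, 0, 0, 0, 0], [-1, 0, 0, 0, 0]],
])

```text
clock: 37.75
tcp_pos: [540.1, 83.9, 126.6]
eef_rot: [3.139, 0.128, -0.0]
wrist_force: [0.2, -0.6, -2.5]
opening: 14.0
grasp_force: 30.0
```

Emit:
move_arm([
  [[-1, 0, 0, 0.5, 0], [-1, 0, 0, 0, 0], [-1, 0, 0, 0, 0]],
])

```text
clock: 38.05
tcp_pos: [540.1, 83.9, 126.1]
eef_rot: [3.139, 0.128, -0.0]
wrist_force: [-0.2, 0.1, -2.1]
opening: 14.2
grasp_force: 30.0
```

Emit:
move_arm([
  [[-1, 0, 0, 0.7, 0], [-1, 0, 0, 0, 0], [-1, 0, 0, 0.4, 0], [-1, 0, 0, 0, 0], [-1, 0, 0, 0, 0]],
])

```text
clock: 38.55
tcp_pos: [540.3, 83.9, 125.6]
eef_rot: [3.139, 0.128, 0.001]
wrist_force: [-1.6, -1.1, 5.5]
opening: 14.0
grasp_force: 30.0
```

Emit:
move_arm([
  [[-0.5, 0, 0, 0, 0], [0, 0, 0, 0, 0], [0.5, 0, 0, 0, 0], [1, 0, 0, 0, 0], [1, 0, 0, 0, 0]],
])

```text
clock: 39.05
tcp_pos: [540.1, 83.9, 124.9]
eef_rot: [3.139, 0.128, -0.0]
wrist_force: [-0.7, 1.7, -0.9]
opening: 49.5
grasp_force: 0.0
```

Emit:
move_arm([
  [[1, 0, 0, -25, 0], [1, 0, 0, -45, 0], [1, 0, 0, -45, 0], [1, 0, 0, -45, 0], [1, 0, 0, -45, 0]],
])

```text
clock: 39.55
tcp_pos: [539.8, 83.9, 332.0]
eef_rot: [-3.139, -0.128, -0.0]
wrist_force: [0.5, 0.6, -0.1]
opening: 89.4
grasp_force: 0.0
```

Emit:
move_arm([
  [[1, -25, 0, -25, 0], [1, -35, 0, 0, 0], [1, -35, 0, 0, 0], [1, -10, 0, 0, 0], [1, 0, 0, 0, 0]],
])

```text
clock: 40.05
tcp_pos: [434.8, 75.3, 355.7]
eef_rot: [-3.139, -0.129, -0.003]
wrist_force: [0.7, 0.2, -1.0]
opening: 93.0
grasp_force: 0.0
```

```bash
python3 - <<'E'
from h import *
go(540,84,300)
for n in('scene','top'):
    s=snap(n,n+'9');h=cv2.cvtColor(np.array(s['pixels'],np.uint8),cv2.COLOR_RGB2HSV)
    h0=cv2.cvtColor(load(n+'0')['px'],cv2.COLOR_RGB2HSV)
    for col,lo,hi in(('yel',(24,140,110),(34,255,255)),('red',(0,190,100),(4,255,255)),('orange',(8,170,120),(20,255,255)),('white',(0,0,225),(180,25,255)),('cyan',(92,120,110),(101,255,255))):
        for tag,H in(('before',h0),('after',h)):
            m=cv2.inRange(H,lo,hi);r=[]
            for c in cv2.findContours(m,0,2)[0]:
                a=cv2.contourArea(c)
                if 40<a<4000:
                    M=cv2.moments(c);r.append((round(M['m10']/M['m00']),round(M['m01']/M['m00']),int(a)))
            print(n,col,tag,sorted(r))
    for nm,P in(('potR bar',(540,84,118)),('potR rim',(540,84,55)),('potY bar',(650,-132,118)),('potY rim',(650,-132,55)),('wrench',(608,323,26)),('wr2',(655.7,382.7,26))):print(nm,proj(s,P).round())
E
```

```text
pos [434.8  75.3 355.7] yaw_y -85.3 q [ 0.11 -0.41  1.73  0.    1.82  1.6 ] tilt [ 0.002 -0.    -1.   ] F [ 0.7  0.2 -1. ] open 93.0 t 40.0
shift tool [105.4  -0.   55.9] | 119.0 turn 0 (other 0.0 )
scene yel before [(450, 284, 123), (472, 293, 115)]
scene yel after [(459, 296, 160)]
scene red before [(16, 43, 89), (25, 104, 251), (31, 145, 101), (42, 32, 269), (69, 126, 135), (76, 15, 160), (76, 75, 268), (104, 103, 175), (140, 33, 426), (185, 67, 3968), (189, 7, 114), (202, 136, 439), (221, 306, 247), (255, 176, 53), (274, 176, 94), (316, 164, 81), (332, 342, 721), (335, 162, 68), (365, 228, 203), (388, 228, 143), (463, 284, 321), (561, 298, 313)]
scene red after [(16, 43, 89), (24, 105, 246), (30, 145, 100), (42, 32, 264), (69, 126, 134), (76, 15, 161), (76, 75, 269), (104, 103, 174), (140, 33, 426), (185, 67, 3967), (189, 7, 114), (221, 306, 248), (255, 176, 54), (274, 176, 94), (316, 164, 81), (332, 342, 723), (333, 251, 274), (336, 162, 56), (365, 228, 204), (388, 229, 171), (463, 284, 417), (561, 298, 312)]
scene orange before [(35, 139, 134), (56, 137, 273), (68, 80, 136), (8
[... 1472 characters left out ...]
), (146, 358, 607), (163, 254, 1153), (291, 440, 62), (305, 398, 58), (326, 388, 404), (355, 288, 254), (357, 390, 52), (514, 149, 79), (525, 149, 53), (558, 335, 47), (559, 320, 58), (573, 322, 62)]
top white after [(39, 406, 61), (52, 451, 425), (58, 399, 377), (114, 124, 952), (397, 468, 195), (404, 399, 136), (427, 456, 684), (445, 436, 76), (457, 413, 864), (481, 451, 76), (492, 469, 125), (496, 439, 59), (518, 414, 1331), (553, 394, 116), (567, 363, 41), (578, 315, 3134), (613, 269, 40), (628, 252, 51)]
top cyan before [(449, 354, 429)]
top cyan after [(449, 354, 431)]
potR bar [323. 251.]
potR rim [323. 256.]
potY bar [420. 218.]
potY rim [415. 225.]
wrench [234. 220.]
wr2 [214. 200.]
```

All numeric checks match: both pots are at their predicted pixels and the bystanders have not moved. Handing in.

```bash
python3 -c "
from plant import arm
print(arm.hand_in())"
```

```text
the job is handed in; nothing more can be done
None
```

The job is handed in at about 40 s with no verdict returned: isolator off, red and yellow nuts (the blue wheel was absent) tightened to the next slot, red and yellow pots set down beside their wheels, wrench flat in its case, and every bystander the final image check picked out where it started.

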